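# Load the bench tube cutter

## Task

Set the bench tube cutter up for its next cut: swing its cutter arm up and right back so that it stays parked, then lay the thicker of the two loose copper tubes along the rollers, without dropping it in, and slide it up so that its end touches the length stop, which must stay where it is set. Let go of the tube, then swing the arm down again, gently and without letting it fall, so that its wheel rests on the tube. Leave the thin tube and the other things on the bench where they are.

Things in the scene. Friction and masses are not known exactly. Their poses are not given: they have to be found in the camera images.
- cutter_arm (a joint): swing angle of the cutter arm, rad. 0 = fully down (nothing on the rollers), grows as the grip end goes up and back; past about 1.5 it tips back by itself to the end of its travel, 1.65, and stays parked there. With the thick tube on the rollers the wheel meets it at 0.13. Needs about 4 N at the grip to lift; hinge nearly free, lightly damped: it falls if let go in between
- swing_grip (a point): middle of the arm's black rubber grip: a round cross bar, 18 mm thick, 107 mm long, parallel to the hinge, sticking out to the machine's -y from the arm's free end; the arm (43 mm wide) begins 57 mm to the +y side of this point. At joint value 0 it lies 180 mm in front of (-x) and 20 mm above the hinge axis, 135 mm above the bench; parked, about 295 mm. Axes turn with the arm, y along the bar
- swing_hinge (a point): point on the horizontal hinge axis of the cutter arm, in the arm's mid plane, 115 mm above the bench, 140 mm behind (+x) the tube line; machine axes, y along the hinge. Fixed to the machine
- cutter: the tube cutter: grey machine on the bench, 270 x 220 mm, base top 45 mm high, motor at its back, swing arm in the middle, length stop on its +y side; nothing but the arm and grip stands higher than 130 mm. Origin on the bench under the mid plane, 30 mm behind the tube line; x to its back, y to its left (towards the length stop), z up
- seat (a point): where the thick tube's axis crosses the cutting plane once it lies on the rollers, 88 mm above the bench; machine axes, tube along y. Four rollers, 32 mm across, 20 mm wide, tops at 84 mm, in two pairs at y -60 and +60 mm, one in front and one behind (x -22, +22) so the tube settles between them. From y -44 to +44 there is room for fingers down to 50 mm above the bench. The wheel comes down at y 0
- stop_face (a point): centre of the face of the length stop that the tube's end must touch: a steel plate 34 mm wide and 40 mm high, top 108 mm above the bench, clamped on a rod at the machine's +y side, facing -y, on the tube line; machine axes. It is set somewhere 90 to 130 mm from the cutting plane and its clamp holds against 40 N
- tube_center (a point): centre of the thicker loose tube: copper, 28 mm outside diameter, 220 mm long, about 0.2 kg; its y axis is the tube's axis, and both ends are alike. It lies loose on the bench to the right of the machine and rolls if pushed
- thin_tube_center (a point): centre of the thinner loose tube, copper, 15 mm outside diameter, 220 mm long, y along it; to be left alone, it rolls easily. The two tubes may have swapped places
- coupling_center (a point): centre of a copper coupling standing on end, 35 mm wide, 48 mm high; leave alone
- elbow: copper elbow lying on the bench, about 60 x 60 x 35 mm; origin on the bench under the crossing of its two legs; leave alone
- tee: copper tee lying on the bench, 68 x 57 x 35 mm; origin under the middle of its run; leave alone
- valve: brass ball valve, 80 mm long, 55 mm high with its steel lever; origin under its middle; leave alone
- tape_measure: grey tape measure, 66 x 34 x 66 mm, origin under its middle; leave alone
- wrench: steel wrench lying flat, about 200 mm long, x along it, origin under its middle; leave alone
Not all that is in view belongs to the job. Leave any black look-alike of the part that bears tube_center alone.

How it is judged:
On the way, in this order (a step that is already met when the one before it is completed fails the run):
1. the cutter arm is swung right back and parked (past 1.5 rad), before the tube is on the rollers (value of joint cutter_arm above 1.5 rad and distance between tube_center and seat above 0.05 m), for 0.2 s.
2. with the arm still up, the thick tube lies on the rollers, its end within 3.5 mm of the length stop, and is let go (value of joint cutter_arm above 1.4 rad and horizontal distance between tube_center and seat below 0.035 m and x of tube_center in the frame of seat between -0.004 and 0.004 m and z of tube_center in the frame of seat between -0.004 and 0.004 m and angle between the y axis of tube_center and the y axis of seat, either way round below 0.04 rad and y of tube_center in the frame of stop_face above -0.1135 m and contact force between tube and the fingers below 0.1 N), for 0.2 s.
At the end, for the whole second after the job is handed in: The thick tube lies at rest on all four rollers (within 4 mm of its seat across and in height, within 0.04 rad of the roller line), its end within 3.5 mm of the length stop, and the cutter arm is down with its wheel resting on the tube (horizontal distance between tube_center and seat below 0.035 m and x of tube_center in the frame of seat between -0.004 and 0.004 m and z of tube_center in the frame of seat between -0.004 and 0.004 m and angle between the y axis of tube_center and the y axis of seat, either way round below 0.04 rad and y of tube_center in the frame of stop_face above -0.1135 m and contact force between cutter_arm and tube above 1 N and value of joint cutter_arm between 0.08 and 0.19 rad and linear speed of tube below 0.02 m/s); the robot touches nothing.
It fails at once if the cutter arm is let fall (faster than 1.5 rad/s downward) (velocity of joint cutter_arm below -1.5 rad/s).
It fails at once if the tube is let go in the air, more than 12 mm above its seat height (height (world z) of tube_center above 0.1 m and contact force between tube and anything else below 0.02 N).
It fails at once if the length stop is shifted by more than 4 mm (distance of stop_face from where it was at the start of the episode above 0.004 m).
It fails at once if the thin tube or another thing on the bench is moved by more than 20 mm (distance of any of thin_tube_center, coupling_center, elbow, tee, valve, tape_measure, wrench from where it was at the start of the episode above 0.02 m).
It also fails if it takes over 67 s, if anything falls off the work surface, if the arm or the gripper's body presses on something with over 40 N, if the wrist force passes 120 N, or if a joint passes its speed limit or range.

## Robot

A 7-joint arm with a two-finger parallel gripper is mounted at the origin on the work surface. World frame = base frame: x ahead of the robot, y to its left, z up, the work surface at z = 0. Lengths are in m, angles in rad, forces in N, time in s.
With the tool pointing down it reaches from about 0.4 to 0.875 m from the base axis. Payload 19.3 kg.
Tool frame: the origin (TCP) lies on the centre line of the jaws, within the pads' length; the fingertips stand tips_ahead ahead of it and the grasp point (between the pads) lies 6 mm ahead of it (tips_ahead is the distance from the TCP to the fingertips, in m); z points along the fingers, y is the direction in which the jaws open and shut (so a half turn about z gives the same grasp; the last joint's range is limited). The gripper opens to 85 mm and grips with 20 to 120 N. Pads are 22 mm wide; open, the fingers measure 114 mm over their backs; the gripper's body (76 mm by 85 mm) begins 54 mm behind the grasp point. The pads swing forward as they close: fully open they stand 13 mm farther back than shut.
Start: joints at [-1.275, 0.521, -0.036, 1.599, 0.021, 1.021, -0.113], TCP at [0.224, 0.584, 0.256] pointing down, gripper open.
Joint ranges: [-2.91, 2.91], [-0.3, 2.13], [-1.5, 1.42], [0.17, 2.43], [-1.26, 4.41], [0.16, 1.93], [-2.52, 2.52]. Speed limits (rad/s): [1.89, 1.89, 2.39, 2.39, 3.01, 3.01, 3.01].

## Interface

Orientations are given as a unit quaternion [x, y, z, w].
In Python, from station import * gives the robot as it stands.
- The arm moves only by the tool carry_out, never from a script. Its argument "increments" is a list of rows, each a list of 7 numbers: the shift along the world's x, y, z in m, then the turn, a rotation vector about the world's x, y, z in units of 5 degrees (1.0 is 5 degrees), then the finger opening in m, from 0 to 0.0854. In form: [[x, y, z, ax, ay, az, claw], ...]. A call has 1 to 12 rows; each row is the pose to reach, as a shift and turn from the pose measured when the call began; what a row does not reach only later rows make up. A row lasts 1/8 s, in which the tool goes at most 62.5 mm and 10.7 degrees, less where a joint would pass 70% of its speed; a pose out of reach is approached as far as the arm can. A call with a gripper value outside its range is refused whole. The fingers move at their own pace and stop on an object; the grip force is fixed at half the most. Time passes only in rows, so rows that repeat a pose let the fingers close. It gives the time, the measured TCP pose, the force and the opening at its end, in the units of the state.
- get_obs(): the state, without advancing time (a new reading comes with each control period).
- capture(name): name is "side" or "top" or "wrist"; returns a dict with "frame" (384x512x3 uint8, blue, green, red), "z_map" (384x512 float32, m along the optical axis (not along the pixel's ray), 0 where there is no reading), "fovy" (degrees; the focal length in pixels is half the picture's height over the tangent of half this angle, whatever the lens; pixels are square), "cx", "cy" (the principal point, pixels), "R" (3x3) and "t" (3): a world point X has camera coordinates R X + t; the wrist camera has in their place "mount" (4x4, takes a point from camera to tool coordinates, whose origin is the TCP and whose axes are the flange's). Camera axes: x right, y down, z forward; pixel columns grow to the right and rows downward; lengths in m; the calibration is good to about 2 mm. A picture is of the moment at which its call begins: read the wrist's pose just before it.
- job_done(): hands the job in, once; it reports no verdict.
The state is a dict: "time": time; "joint_pos": joint angles; "dq": joint speeds; "joint_efforts": joint torques, N m; "eef_pos": TCP position; "tool_rot": TCP orientation; "contact_force": force on the tool from outside, world axes, zero at the start; "wrist_torque": the same for the moment, N m; "width": opening from 0.0 (shut) to 1.0 (fully open).
Only numpy, scipy, OpenCV 4.12 (cv2) and the standard library are available. Lean on these libraries where they do the work, as an engineer would, in place of code of your own. Each camera call takes 0.05 s, during which the arm holds its last target.

## Working session

There is one attempt and no reset: what is moved stays moved. The work goes in short steps, Python scripts to look and compute and a tool call to move; the robot and the scene stay as the last step left them, time stands still between calls to the robot, and variables do not carry over. Pictures are saved under pics/ and viewed, and the job is handed in when it is done.

Besides the shell and the picture viewer there is one more tool, called after "Call:" as a command line: name --pt "numbers of a row" for each row, then --argument value for the rest. carry_out: Moves the arm, as the interface text tells. Its arguments: {"type":"object","properties":{"increments":{"type":"array","items":{"type":"array","items":{"type":"number"}}}},"required":["increments"]}

```bash
ls; mkdir -p pics; python3 - <<'E'
from station import *
import cv2
o=get_obs();print(o)
for n in["side","top","wrist"]:
    c=capture(n);cv2.imwrite(f"pics/{n}0.png",c["frame"]);print(n,{k:v for k,v in c.items() if k not in("frame","z_map")}, (c["z_map"]>0).mean())
E
```

```text
pics
{'time': 0.0, 'joint_pos': array([-1.27522149,  0.52200323, -0.03629653,  1.60001881,  0.02120469,
        1.02109543, -0.11278853]), 'dq': array([ 8.02187544e-04,  1.55789093e-03,  6.13976751e-05,  5.86498175e-04,
       -1.18888351e-03, -2.37793410e-03, -2.66546847e-04]), 'joint_efforts': array([ 1.09564495e-03, -9.27122068e+01,  1.98084019e+00, -3.69942999e+01,
        1.79099233e-02,  8.25468771e-03, -6.21776917e-05]), 'eef_pos': array([0.22348382, 0.58334063, 0.25572891]), 'tool_rot': array([ 1.81880683e-01,  9.83320442e-01, -5.67405954e-04, -5.35186477e-05]), 'contact_force': array([-0.20809547, -0.68168567, -0.41250042]), 'wrist_torque': array([0.00771143, 0.03586266, 0.02545428]), 'width': 1.0009098050308456}
side {'fovy': 48.7514990295827, 'cx': 253.7796388617226, 'cy': 188.0490895066884, 'R': array([[ 0.68429944, -0.72906858,  0.01390282],
       [-0.35304733, -0.34792993, -0.86850581],
       [ 0.63803751,  0.58940969, -0.49548397]]), 't': array([-0.36999427,  0.22524551,  0.86170937])} 0.9962107340494791
top {'fovy': 47.26188228884972, 'cx': 250.6257847279996, 'cy': 189.31804543750343, 'R': array([[ 0.00431632, -0.99988452, -0.01457079],
       [-0.99630505, -0.0030501 , -0.08583086],
       [ 0.0857765 ,  0.01488742, -0.99620317]]), 't': array([-0.0604207 ,  0.45589347,  1.39240937])} 0.9963277180989584
wrist {'fovy': 68.17765809137288, 'cx': 257.92206155261897, 'cy': 191.33796238676206, 'mount': array([[-6.97999519e-05, -9.45147217e-01, -3.26644659e-01,
         8.38381449e-02],
       [ 9.99999874e-01,  9.64902234e-05, -4.92882418e-04,
        -1.10076961e-04],
       [ 4.97364461e-04, -3.26644652e-01,  9.45147091e-01,
        -1.17428135e-01],
       [ 0.00000000e+00,  0.00000000e+00,  0.00000000e+00,
         1.00000000e+00]])} 0.9961039225260416
```

View pics/side0.png

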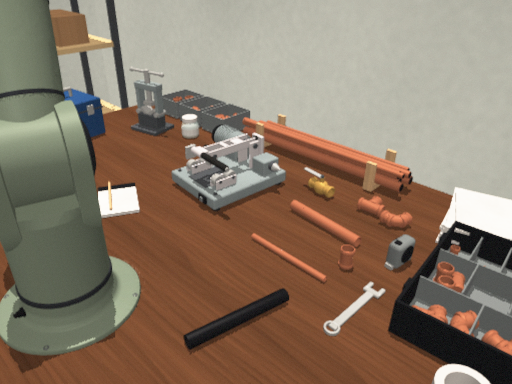

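View pics/top0.png

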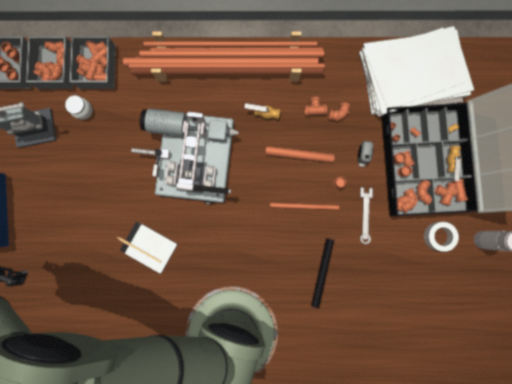

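Side and top views: the machine is near top-pixel (195,155), the thick tube near (300,154) and the thin one near (304,206). Zooming in on the machine.

```bash
cat > h.py <<'E'
from station import *
import cv2, numpy as np
from scipy.spatial.transform import Rotation as Rn
def foc(c): return c["frame"].shape[0]/2/np.tan(np.radians(c["fovy"])/2)
def RT(c,o=None):
    if "R" in c: return c["R"],c["t"]
    M=np.eye(4);M[:3,:3]=Rn.from_quat(o["tool_rot"]).as_matrix();M[:3,3]=o["eef_pos"]
    W=np.linalg.inv(M@c["mount"]);return W[:3,:3],W[:3,3]
def cloud(c,o=None):
    R,t=RT(c,o);f=foc(c);z=c["z_map"];v,u=np.mgrid[:z.shape[0],:z.shape[1]]
    P=np.stack([(u-c["cx"])/f*z,(v-c["cy"])/f*z,z],-1)
    return (P-t)@R
def ray(c,u,v,h,o=None):
    R,t=RT(c,o);f=foc(c);d=R.T@np.array([(u-c["cx"])/f,(v-c["cy"])/f,1]);C=-R.T@t
    return C+d*(h-C[2])/d[2]
def proj(c,X,o=None):
    R,t=RT(c,o);p=R@np.asarray(X)+t;f=foc(c);return p[:2]/p[2]*f+[c["cx"],c["cy"]]
E
python3 - <<'E'
from h import *
c=capture("top");cv2.imwrite("pics/topz.png",cv2.resize(c["frame"][90:230,120:360],None,fx=3.3,fy=3.3,interpolation=cv2.INTER_CUBIC))
s=capture("side");cv2.imwrite("pics/sidez.png",cv2.resize(s["frame"][110:280,150:370],None,fx=3.5,fy=3.5,interpolation=cv2.INTER_CUBIC))
P=cloud(c)
for (u,v) in[(300,154),(304,206),(195,155),(190,170),(145,152),(340,183),(366,215),(262,111),(250,220)]: print(u,v,P[v,u].round(3))
# tubes
hsv=cv2.cvtColor(c["frame"],cv2.COLOR_BGR2HSV)
m=((hsv[...,0]<14)&(hsv[...,1]>120)&(hsv[...,2]>120)).astype(np.uint8)
n,l,st,ce=cv2.connectedComponentsWithStats(m)
for i in range(1,n):
    if st[i,4]>40:
        pts=P[l==i];print(st[i],pts.mean(0).round(4),pts[:,2].max().round(4))
        if st[i,2]>50:
            cc=cv2.minAreaRect(np.argwhere(l==i)[:,::-1].astype(np.float32));print(cc)
E
```

```text
300 154 [ 0.57  -0.217  0.028]
304 206 [ 0.403 -0.23   0.02 ]
195 155 [0.548 0.106 0.135]
190 170 [0.515 0.134 0.043]
145 152 [0.569 0.273 0.065]
340 183 [ 0.476 -0.344  0.031]
366 215 [ 0.375 -0.43   0.006]
262 111 [ 0.709 -0.095  0.033]
250 220 [ 0.358 -0.057  0.001]
[ 122   40  204   33 5775] [0.8797 0.0162 0.0654] 1.4254
((223.49998474121094, 55.99999237060547), (202.99996948242188, 31.999996185302734), 0.0)
[ 34  42  29  38 597] [0.8665 0.5956 0.043 ] 1.4254
[ 77  42  29  38 788] [0.8673 0.4533 0.0493] 1.4254
[ 8 49  8  9 41] [0.8949 0.7194 0.0519] 0.0665
[ 8 71  8  8 42] [0.8254 0.7194 0.0444] 0.0608
[304  95  24  20 313] [ 0.7272 -0.2682  0.0242] 0.0389
[328 101  22  19 250] [ 0.7115 -0.3462  0.0252] 0.0387
[264 146  72  16 636] [ 0.5714 -0.2166  0.0279] 1.4254
((299.56158447265625, 153.48739624023438), (71.44741821289062, 9.094751358032227), 6.842772960662842)
[395 152  19  24 264] [ 0.5405 -0.5434  0.0517] 1.4254
[308 165  48   7 151] [ 0.5238 -0.3295  0.0096] 1.4254
[333 176  15  12 133] [ 0.4817 -0.3431  0.0285] 0.0543
[436 179  31  26 441] [ 0.4482 -0.6909  0.0431] 1.4254
[418 181  14  23 224] [ 0.4482 -0.6053  0.0404] 0.05
[397 189  21  23 294] [ 0.4197 -0.5491  0.0467] 1.4254
[269 202  72   9 454] [ 0.4043 -0.2311  0.0155] 1.4254
((304.4795227050781, 205.65562438964844), (71.09029388427734, 7.0278191566467285), 1.7899105548858643)
[219 211  39   6  93] [ 0.3799 -0.015   0.0005] 0.0084
```

View pics/topz.png

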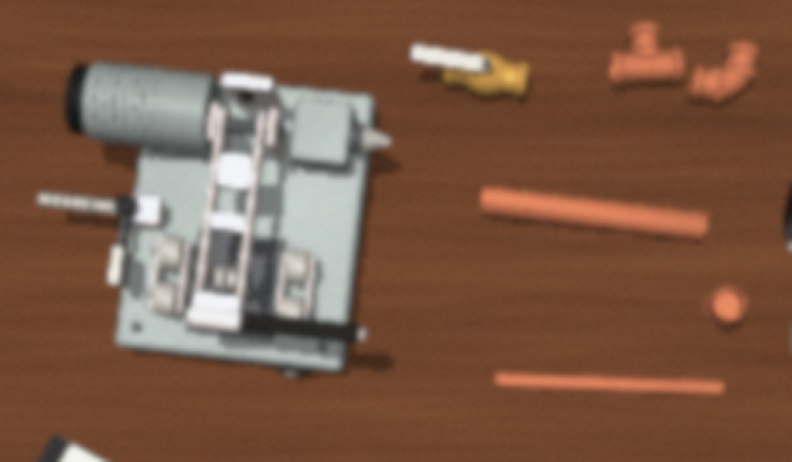

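View pics/sidez.png

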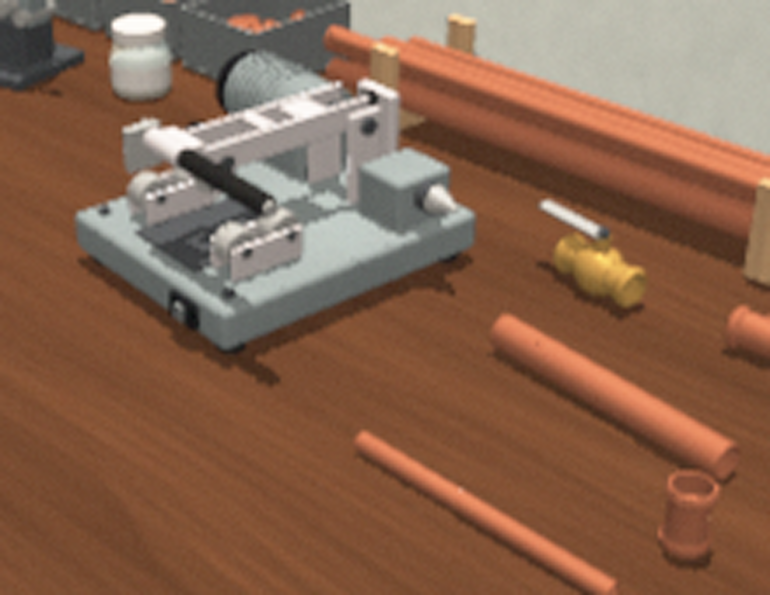

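Zooms show the machine turned about −6°, with the grip bar from zoom pixels (245,325) to (365,333) and the stop plate near (115,265). Now its pose from the depth.

```bash
python3 - <<'E'
from h import *
c=capture("top")
co=lambda u,v,h: ray(c,120+u/3.3,90+v/3.3,h)
C=[co(117,345,.045),co(343,370,.045),co(373,97,.045)]
for p in C: print(p.round(4))
print(np.linalg.norm(C[0]-C[1]),np.linalg.norm(C[2]-C[1]))
P=cloud(c)
m=(P[...,2]>0.033)&(P[...,2]<0.2)&(P[...,0]>.38)&(P[...,0]<.75)&(P[...,1]>-.03)&(P[...,1]<.22)
pts=P[m][:,:2].astype(np.float32)
h=P[...,2][m]; print(np.histogram(h,bins=np.arange(.03,.2,.01)))
m2=np.zeros(m.shape,np.uint8);m2[m]=1
ts=(abs(P[...,2]-.045)<.004)&m
r=cv2.minAreaRect(P[ts][:,:2].astype(np.float32));print(r);print(cv2.boxPoints(r))
# grip bar: black at height .125-.16
g=c["frame"].max(2)<70
b=m&g&(P[...,2]>.12)&(P[...,2]<.16)
Q=P[b];print(b.sum(),Q.mean(0),Q.min(0),Q.max(0),np.argwhere(b).min(0),np.argwhere(b).max(0))
r=cv2.fitLine(Q[:,:2].astype(np.float32),cv2.DIST_HUBER,0,.01,.01).ravel();print(r)
for e in [(245,325),(365,333)]: print(co(*e,.143))
# stop plate
for u,v in [(115,265),(115,250),(115,280),(108,265),(122,265),(125,207)]:
  i=P[int(round(90+v/3.3)),int(round(120+u/3.3))];print(u,v,i.round(4))
E
```

```text
[0.4364 0.242  0.045 ]
[0.4131 0.0248 0.045 ]
[ 0.6785 -0.0018  0.045 ]
0.2183965537436022 0.2667542043650226
(array([ 173, 2468,  268,  140,  345,  431,  185,  134,  356,  401,  480,
        316,    2,    0,    0,    0]), array([0.03, 0.04, 0.05, 0.06, 0.07, 0.08, 0.09, 0.1 , 0.11, 0.12, 0.13,
       0.14, 0.15, 0.16, 0.17, 0.18, 0.19]))
((0.5562370419502258, 0.11987393349409103), (0.21221256256103516, 0.27348923683166504), 83.81919860839844)
[[ 4.0886325e-01  2.9107206e-02]
 [ 6.8076271e-01 -3.3834577e-04]
 [ 7.0361084e-01  2.1064067e-01]
 [ 4.3171138e-01  2.4008621e-01]]
180 [0.45676189 0.06140445 0.14198841] [0.43442732 0.00835216 0.12345597] [0.66224673 0.11446807 0.15059596] [118 193] [193 227]
[0.14297171 0.9897268  0.44606495 0.06060271]
[0.44740112 0.10517397 0.143     ]
[ 0.44058439 -0.00185559  0.143     ]
115 265 [0.5064 0.2303 0.1083]
115 250 [0.5185 0.2305 0.1089]
115 280 [0.4912 0.2302 0.1076]
108 265 [0.5066 0.2369 0.1062]
122 265 [0.5078 0.2267 0.0978]
125 207 [0.5619 0.2269 0.0887]
```

```bash
cat >> h.py <<'E'
TH=np.radians(-6.1)
EX=np.array([np.cos(TH),np.sin(TH),0]);EY=np.array([-np.sin(TH),np.cos(TH),0]);EZ=np.array([0,0,1.])
SEAT=np.array([.4921,.1255,.088]);HINGE=SEAT+.14*EX+np.array([0,0,.027])
def grip(q,dy=0,off=0):
    a=q+np.arctan2(.02,.18);r=np.hypot(.18,.02)
    return HINGE+EX*(-r*np.cos(a))+EZ*r*np.sin(a)+EY*(-.0785+dy)
def tilted(tau):  # tool z = sin(tau) EX - cos(tau) EZ, camera side (+x tool) to +EY
    z=np.sin(tau)*EX-np.cos(tau)*EZ; x=EY; y=np.cross(z,x); return np.stack([x,y,z],1)
def delta(pos,R,o=None):
    o=o or get_obs(); d=np.asarray(pos)-o["eef_pos"]
    rv=(Rn.from_matrix(R)*Rn.from_quat(o["tool_rot"]).inv()).as_rotvec()/np.radians(5)
    return d.round(4),rv.round(2)
def show(o):
    print("t",round(o["time"],2),"p",o["eef_pos"].round(4),"q",o["tool_rot"].round(3),"j",o["joint_pos"].round(3),"F",o["contact_force"].round(1),"w",round(o["width"],3))
E
python3 - <<'E'
from h import *
import station
print([n for n in dir(station) if n[0]!='_'])
print(getattr(station,"tips_ahead",None), grip(0), grip(1.65), HINGE)
R=tilted(np.radians(35)); print(delta(grip(0,-.012)-R[:,2]*.09,R))
R=tilted(np.radians(0)); print(delta(grip(0,-.012)-R[:,2]*.13,R))
E
```

```text
['MotionError', 'capture', 'get_obs', 'job_done', 'tips_ahead']
0.025 [0.44398475 0.05169503 0.135     ] [0.65695112 0.0289355  0.29285329] [0.63130731 0.11062303 0.115     ]
(array([ 0.1678, -0.5383, -0.0474]), array([  3.93,  -6.41, -14.53]))
(array([ 0.2192, -0.5438,  0.0089]), array([  0.  ,  -0.  , -15.03]))
```

Call:
carry_out --pt "0.03 -0.05 0.02 0 0 -1.5 0.085" --pt "0.06 -0.1 0.03 0 0 -3 0.085" --pt "0.09 -0.16 0.04 0.4 -0.6 -4.5 0.085" --pt "0.12 -0.22 0.04 0.8 -1.3 -6 0.085" --pt "0.14 -0.28 0.04 1.2 -2 -7.5 0.085" --pt "0.16 -0.34 0.04 1.6 -2.7 -9 0.085" --pt "0.17 -0.4 0.03 2 -3.4 -10.5 0.06" --pt "0.175 -0.45 0.02 2.5 -4.1 -12 0.05" --pt "0.175 -0.5 0.01 3 -5 -13.3 0.035" --pt "0.17 -0.538 0 3.5 -5.8 -14.2 0.03" --pt "0.168 -0.538 0 3.93 -6.41 -14.53 0.03" --pt "0.168 -0.538 0 3.93 -6.41 -14.53 0.03"

```text
time: 1.8
eef_pos: [0.4049, 0.09, 0.2688]
tool_rot: [0.667, 0.709, 0.14, 0.18]
contact_force: [0.7, 0.7, -0.2]
width: 0.349
```

```bash
python3 - <<'E'
from h import *
o=get_obs();show(o)
R=tilted(np.radians(35)); print(delta(grip(0,-.012)-R[:,2]*.09,R,o))
for n in["side","wrist"]:
    c=capture(n);cv2.imwrite(f"pics/{n}1.png",c["frame"])
E
```

```text
t 1.8 p [0.4049 0.09   0.2688] q [0.667 0.709 0.14  0.18 ] j [-0.353  0.007 -0.214  2.392  0.667  0.459 -1.067] F [ 0.7  0.7 -0.2] w 0.349
(array([-0.0135, -0.0448, -0.0601]), array([ 0.74, -1.81, -1.67]))
```

View pics/wrist1.png

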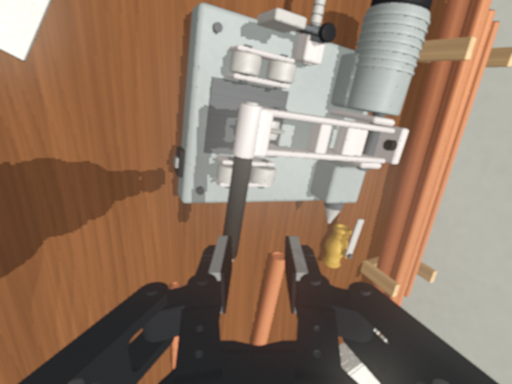

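View pics/side1.png

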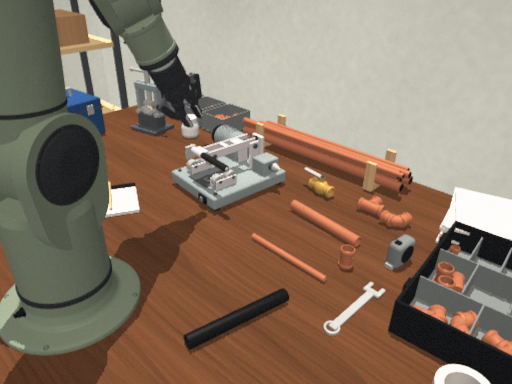

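```bash
cat > kin.py <<'E'
from h import *
from scipy.optimize import least_squares
J=[[-1.27522149,.52200323,-.03629653,1.60001881,.02120469,1.02109543,-.11278853],[-0.353,0.007,-0.214,2.392,0.667,0.459,-1.067]]
Pp=[[.22348,.58334,.25573],[.4049,.09,.2688]];Q=[[.18188,.98332,-.00057,-.00005],[.667,.709,.14,.18]]
def fk(j,p,s=(-1,1,-1,1,-1,1,-1),off=0):
    ax=['z','y','z','y','z','y','z'];h,L1,L2,L3,y1,y2=p[:6]
    T=[np.array([0,0,h]),np.array([0,y1,0.]),np.array([0,0,L1]),np.array([0,y2,0.]),np.array([0,0,L2]),np.zeros(3),np.array([0,0,L3])]
    R=Rn.identity();x=np.zeros(3)
    for i in range(7):
        # translation applied before joint i+1
        if i==1: x=x+R.apply([0,0,h])
        if i==3: x=x+R.apply([p[4],0,L1])
        if i==5: x=x+R.apply([p[5],0,L2])
        R=R*Rn.from_euler(ax[i],s[i]*j[i])
    x=x+R.apply([0,0,L3]);return x,R
E
python3 - <<'E'
from kin import *
import itertools
best=[]
for s in itertools.product([1,-1],repeat=4):
    s7=(s[0],1,s[1],1,s[2],1,s[3])
    def f(p): return np.concatenate([fk(j,p,s7)[0]-P for j,P in zip(J,Pp)])
    r=least_squares(lambda p:np.r_[f(np.r_[p,0,0])],[.35,.4,.4,.25])
    zs=[np.degrees((fk(j,np.r_[r.x,0,0],s7)[1].inv()*Rn.from_quat(q)).magnitude()) for j,q in zip(J,Q)]
    za=[np.degrees(np.arccos(np.clip(fk(j,np.r_[r.x,0,0],s7)[1].as_matrix()[:,2]@Rn.from_quat(q).as_matrix()[:,2],-1,1))) for j,q in zip(J,Q)]
    best.append((r.cost,s7,r.x.round(3),np.round(zs,1),np.round(za,2),(f(np.r_[r.x,0,0])*1e3).round(1)))
for b in sorted(best,key=lambda b:sum(b[4]))[:4]:print(b)
E
```

```text
(np.float64(0.0023054434527786877), (-1, 1, -1, 1, -1, 1, 1), array([0.317, 0.63 , 0.357, 0.441]), array([102.9, 147.7]), array([0.  , 0.05]), array([-55.9,  11.3, -20.2,  -2.6,  23. ,  20.2]))
(np.float64(0.002305443452778683), (-1, 1, -1, 1, -1, 1, -1), array([0.317, 0.63 , 0.357, 0.441]), array([90., 90.]), array([0.  , 0.05]), array([-55.9,  11.3, -20.2,  -2.6,  23. ,  20.2]))
(np.float64(0.07195781830986157), (1, 1, 1, 1, 1, 1, 1), array([ 1.916, -0.749, -0.144,  1.103]), array([48.1, 82. ]), array([0.13, 4.8 ]), array([-363.3, -106.2,  -16.2,   -4.8,   10.8,   16.2]))
(np.float64(0.07195781830986157), (1, 1, 1, 1, 1, 1, -1), array([ 1.916, -0.749, -0.144,  1.103]), array([61. , 40.7]), array([0.13, 4.8 ]), array([-363.3, -106.2,  -16.2,   -4.8,   10.8,   16.2]))
```

```bash
cat > kin.py <<'E'
from h import *
from scipy.optimize import least_squares
J=[[-1.27522149,.52200323,-.03629653,1.60001881,.02120469,1.02109543,-.11278853],[-0.353,0.007,-0.214,2.392,0.667,0.459,-1.067]]
Pp=[[.22348,.58334,.25573],[.4049,.09,.2688]]
ax=['z','y','z','y','z','y','z'];S=[-1,1,-1,1,-1,1,-1]
def fk(j,p):
    # p: h,L1,L2,L3, x-offset(after j1), y after j2, y after j4, y after j6
    h,L1,L2,L3,x1,y2,y4,y6=p
    R=Rn.identity();x=np.zeros(3)
    for i in range(7):
        if i==1: x=x+R.apply([x1,0,h])
        if i==3: x=x+R.apply([0,y2,L1])
        if i==5: x=x+R.apply([0,y4,L2])
        R=R*Rn.from_euler(ax[i],S[i]*j[i])
        if i==6: R=R*Rn.from_euler('z',np.pi/2)
    x=x+R.apply([0,y6,L3]);return x,R
E
python3 - <<'E'
from kin import *
names="h,L1,L2,L3,x1,y2,y4".split(',')
for free in ([0,1,2,3,4],[0,1,2,3,5],[0,1,2,3,6],[0,1,2,3,4,5],[0,1,2,3,5,6],[0,1,2,3,4,6]):
    def full(v): p=np.zeros(8);p[free]=v;return p
    f=lambda v:np.concatenate([fk(j,full(v))[0]-P for j,P in zip(J,Pp)])
    r=least_squares(f,[.35,.4,.4,.25,0,0][:len(free)]);print(free,r.x.round(3),(f(r.x)*1e3).round(1))
E
```

```text
[0, 1, 2, 3, 4] [ 0.334  0.636  0.372  0.455 -0.016] [-56.4  11.6 -19.8  -2.5  22.4  19.8]
[0, 1, 2, 3, 5] [ 0.31   0.533  0.418  0.297 -0.06 ] [ 0.5 -0.3 -0.4 -0.   0.6  0.4]
[0, 1, 2, 3, 6] [ 0.247  0.55   0.402  0.272 -0.062] [  2.5  -4.9 -14.4  -1.5  20.2  14.4]
[0, 1, 2, 3, 4, 5] [ 0.326  0.54   0.432  0.311 -0.015 -0.06 ] [-0.  0. -0.  0.  0. -0.]
[0, 1, 2, 3, 5, 6] [ 0.312  0.533  0.418  0.299 -0.061  0.002] [-0.  0. -0.  0.  0. -0.]
[0, 1, 2, 3, 4, 6] [ 0.767  0.738  0.884  0.689 -0.5   -0.076] [ 0.  0.  0.  0.  0. -0.]
```

```bash
cat >> kin.py <<'E'
KP=np.array([.31,.533,.418,.297,0,-.06,0,0])
LO=np.array([-2.91,-.3,-1.5,.17,-1.26,.16,-2.52]);HI=np.array([2.91,2.13,1.42,2.43,4.41,1.93,2.52])
def ik(pos,R,seeds):
    best=None
    for s in seeds:
        def f(j):
            x,Q=fk(j,KP);return np.r_[(x-pos)*5,(Rn.from_matrix(R)*Q.inv()).as_rotvec(),.001*(j-np.array(seeds[0]))]
        r=least_squares(f,np.clip(s,LO+.03,HI-.03),bounds=(LO+.01,HI-.01))
        if best is None or r.cost<best.cost: best=r
    x,Q=fk(best.x,KP)
    return best.x,np.linalg.norm(x-pos)*1e3,np.degrees((Rn.from_matrix(R)*Q.inv()).magnitude())
def tilted2(tau,yaw): return Rn.from_euler('z',yaw).as_matrix()@tilted(tau)
rng=np.random.default_rng(0)
E
python3 - <<'E'
from kin import *
j0=get_obs()["joint_pos"]; seeds=[j0]+[np.clip(j0+rng.normal(0,.6,7),LO+.05,HI-.05) for _ in range(6)]
for q,taus in ((0,(0,10,20,30,40,50)),(.5,(20,35,50)),(1.0,(20,40,60)),(1.65,(20,40,60,70))):
  for t in taus:
    for yaw in (-30,0,30):
      R=tilted2(np.radians(t),np.radians(yaw)); j,e,a=ik(grip(q,-.012)-R[:,2]*.006,R,seeds); print(q,t,yaw,round(e,1),round(a,1),j.round(2) if e<2 and a<2 else '')
E
```

```text
0 0 -30 0.0 0.0 [-0.02  0.43 -0.26  2.16  0.2   0.58 -1.06]
0 0 0 0.0 0.0 [ 0.08  0.43 -0.39  2.16  0.29  0.59 -0.62]
0 0 30 0.0 0.0 [ 0.18  0.44 -0.51  2.16  0.37  0.62 -0.18]
0 10 -30 0.0 0.0 [-0.25  0.39 -0.1   2.26  0.44  0.43 -1.36]
0 10 0 0.0 0.0 [-0.03  0.38 -0.29  2.29  0.49  0.37 -0.85]
0 10 30 0.0 0.0 [ 0.26  0.4  -0.56  2.28  0.5   0.38 -0.28]
0 20 -30 0.0 0.0 [-0.6   0.41  0.2   2.34  0.8   0.31 -1.81]
0 20 0 0.0 0.0 [-0.28  0.35 -0.05  2.41  1.25  0.17 -1.65]
0 20 30 0.0 0.0 [ 0.35  0.38 -0.63  2.4   1.1   0.17 -0.86]
0 30 -30 0.4 0.2 [-0.4   0.41 -0.19  2.42  1.4   0.57 -2.51]
0 30 0 15.0 6.4 
0 30 30 12.7 5.4 
0 40 -30 7.5 5.1 
0 40 0 30.8 13.0 
0 40 30 27.0 11.4 
0 50 -30 13.2 9.0 
0 50 0 46.0 19.2 
0 50 30 39.9 16.7 
0.5 20 -30 0.0 0.0 [-0.34  0.25 -0.06  2.2   0.59  0.59 -1.51]
0.5 20 0 0.0 0.0 [-0.11  0.21 -0.21  2.26  0.48  0.39 -0.83]
0.5 20 30 0.0 0.0 [ 0.45  0.24 -0.69  2.25  0.22  0.37  0.03]
0.5 35 -30 0.0 0.0 [-0.49  0.26 -0.09  2.33  1.15  0.65 -2.19]
0.5 35 0 4.2 1.8 
0.5 35 30 1.2 0.5 [ 0.96  0.34 -1.24  2.42  1.54  0.17 -1.23]
0.5 50 -30 3.4 2.3 
0.5 50 
[... 561 characters left out ...]
4 -1.14]
1.65 20 0 0.0 0.0 [ 0.07  0.38 -0.31  1.76  0.34  0.7  -0.53]
1.65 20 30 0.0 0.0 [ 0.39  0.43 -0.62  1.74  0.23  0.72  0.13]
1.65 40 -30 0.0 0.0 [-0.43  0.39  0.08  1.92  0.98  0.67 -1.74]
1.65 40 0 0.0 0.0 [-0.29  0.31  0.1   2.04  0.97  0.21 -1.21]
1.65 40 30 0.0 0.0 [ 0.77  0.45 -1.    2.    0.6   0.25 -0.17]
1.65 60 -30 0.0 0.0 [-0.42  0.45 -0.1   2.08  1.61  0.94 -2.42]
1.65 60 0 0.0 0.0 [ 0.31  0.4  -0.71  2.27  2.3   0.74 -2.44]
1.65 60 30 0.0 0.0 [ 1.1   0.81 -1.49  2.2   2.28  0.44 -1.58]
1.65 70 -30 0.0 0.0 [ 0.01  0.59 -0.72  2.14  1.83  1.43 -2.51]
1.65 70 0 0.0 0.0 [ 0.42  0.54 -0.9   2.35  2.46  1.09 -2.51]
1.65 70 30 0.0 0.0 [ 1.12  0.94 -1.49  2.28  2.72  0.57 -1.86]
```

The wrist view shows the bar from (243,157) to about (232,258) in front of the cutter arm. Tilt is reach-limited, so I'll grip at ~15°. I'm refining the bar and machine from this view.

```bash
python3 - <<'E'
from h import *
o=get_obs();c=capture("wrist");P=cloud(c,o)
g=c["frame"].max(2)<75
b=g&(P[...,2]>.11)&(P[...,2]<.16)&(np.arange(512)[None]<262)
b[250:]=0
n,l,st,ce=cv2.connectedComponentsWithStats(b.astype(np.uint8))
i=1+np.argmax(st[1:,4]);print(st[i]);Q=P[l==i]
print(Q.min(0),Q.max(0),Q.mean(0))
top=Q[Q[:,2]>.138]
# machine coords relative to assumed SEAT
def mc(X): d=np.asarray(X)-SEAT*[1,1,0]; return np.stack([d@EX,d@EY,d@EZ],-1)
M=mc(Q);print("bar machine",M.min(0).round(4),M.max(0).round(4));
for y0 in np.arange(-.14,-.02,.02):
    k=(M[:,1]>y0)&(M[:,1]<y0+.02)
    if k.sum()>10: print(y0.round(2),k.sum(),np.percentile(M[k,0],[3,50,97]).round(4),np.percentile(M[k,2],[97]).round(4))
# rays at bar edges, base corners, stop etc. machine coords
f=c["frame"]
cv2.imwrite("pics/wz.png",cv2.resize(f[0:250,160:420],None,fx=3,fy=3,interpolation=cv2.INTER_CUBIC)[:600])
MM=mc(P.reshape(-1,3)).reshape(P.shape)
k=(abs(MM[...,2]-.045)<.004)&(abs(MM[...,0])<.4)&(abs(MM[...,1])<.2)
k=cv2.morphologyEx(k.astype(np.uint8),cv2.MORPH_OPEN,np.ones((3,3)))>0
print("base",np.percentile(MM[k],[0.5,50,99.5],axis=0).round(4)); r=cv2.minAreaRect(P[k][:,:2].astype(np.float32));print(r)
k=(MM[...,2]>.095)&(MM[...,2]<.115)&(MM[...,1]>.08)&(MM[...,1]<.14)&(abs(MM[...,0])<.05)
print("stop",k.sum(),np.percentile(MM[k],[2,10,50,90,98],axis=0).round(4))
k=(MM[...,2]>.078)&(MM[...,2]<.09)&(abs(MM[...,1])<.08)&(abs(MM[...,0])<.045)
for lo,hi in((-.08,-.04),(.04,.08)):
    kk=k&(MM[...,1]>lo)&(MM[...,1]<hi);print("roll",kk.sum(),np.percentile(MM[kk],[2,50,98],axis=0).round(4).tolist())
E
```

```text
[224 206   5  29  58]
[0.43625594 0.03235528 0.1363253 ] [0.43965297 0.06266158 0.14094513] [0.43808863 0.0456467  0.1383347 ]
bar machine [-0.0461 -0.0985  0.1363] [-0.0436 -0.0681  0.1409]
-0.1 39 [-0.0459 -0.0452 -0.0438] [0.1403]
-0.08 19 [-0.046  -0.0454 -0.0449] [0.14]
base [[-0.0657 -0.1722  0.0414]
 [ 0.0167  0.0294  0.0449]
 [ 0.3709  0.1886  0.0488]]
((0.6370974779129028, 0.08374828845262527), (0.44540584087371826, 0.4022318124771118), 1.2692301273345947)
stop 543 [[-0.0141  0.1014  0.0957]
 [-0.0133  0.1015  0.0989]
 [-0.0006  0.105   0.1075]
 [ 0.0149  0.1097  0.1087]
 [ 0.0184  0.1108  0.1092]]
roll 375 [[-0.0309, -0.065, 0.0781], [0.0173, -0.0554, 0.0815], [0.034, -0.0466, 0.0842]]
roll 792 [[-0.03, 0.0541, 0.0784], [-0.011, 0.0635, 0.0821], [0.0337, 0.0729, 0.0844]]
```

View pics/wz.png

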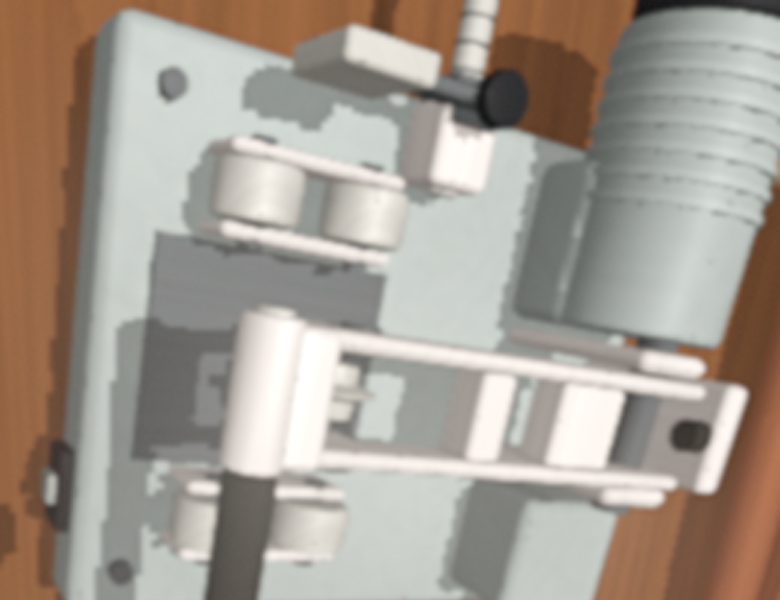

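```bash
sed -i 's/^SEAT=.*;HINGE/SEAT=np.array([.4945,.1291,.088]);HINGE/' h.py; python3 - <<'E'
from kin import *
o=get_obs();show(o);j0=o["joint_pos"];R=tilted(np.radians(15))
for b in (.07,-.002): 
    pos=grip(0,-.012)-R[:,2]*b; print(pos.round(4),delta(pos,R,o)); j,e,a=ik(pos,R,[j0]);print(e,a,j.round(2))
E
```

```text
t 1.95 p [0.405  0.089  0.2687] q [0.668 0.709 0.139 0.18 ] j [-0.355  0.007 -0.209  2.392  0.665  0.46  -1.065] F [-1.2 -0.1 -0.9] w 0.353
[0.4271 0.0453 0.2026] (array([ 0.0221, -0.0437, -0.0661]), array([ 0.86,  2.18, -1.78]))
0.00010922573232047612 0.00011205885658593917 [-0.11  0.2  -0.24  2.32  0.41  0.41 -0.81]
[0.4456 0.0433 0.1331] (array([ 0.0406, -0.0457, -0.1356]), array([ 0.86,  2.18, -1.78]))
7.600706354523885e-05 2.47029576975745e-05 [-0.21  0.38 -0.11  2.34  0.7   0.23 -1.08]
```

Call:
carry_out --pt "0.01 -0.022 -0.02 0.4 1 -0.9 0.04" --pt "0.022 -0.044 -0.045 0.86 2.18 -1.78 0.04" --pt "0.022 -0.044 -0.066 0.86 2.18 -1.78 0.04" --pt "0.022 -0.044 -0.066 0.86 2.18 -1.78 0.04" --pt "0.022 -0.044 -0.066 0.86 2.18 -1.78 0.04"

```text
time: 2.58
eef_pos: [0.4271, 0.0459, 0.2034]
tool_rot: [0.737, 0.664, 0.087, 0.097]
contact_force: [0.4, 0.2, 0.5]
width: 0.465
```

```bash
python3 - <<'E'
from kin import *
o=get_obs();show(o);R=tilted(np.radians(15))
pos=grip(0,-.012)-R[:,2]*(-.002); print(pos.round(4),delta(pos,R,o))
c=capture("wrist");cv2.imwrite("pics/wrist2.png",c["frame"])
c=capture("side");cv2.imwrite("pics/side2.png",cv2.resize(c["frame"][110:260,120:320],None,fx=3,fy=3))
E
```

```text
t 2.58 p [0.4271 0.0459 0.2034] q [0.737 0.664 0.087 0.097] j [-0.231  0.202 -0.104  2.322  0.34   0.4   -0.733] F [0.4 0.2 0.5] w 0.465
[0.4456 0.0433 0.1331] (array([ 0.0185, -0.0026, -0.0704]), array([ 0.  ,  0.  , -0.03]))
```

View pics/wrist2.png

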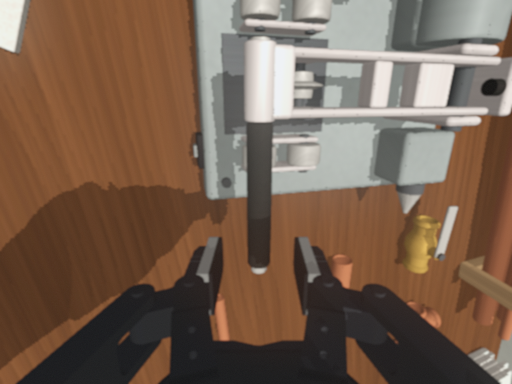

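View pics/side2.png

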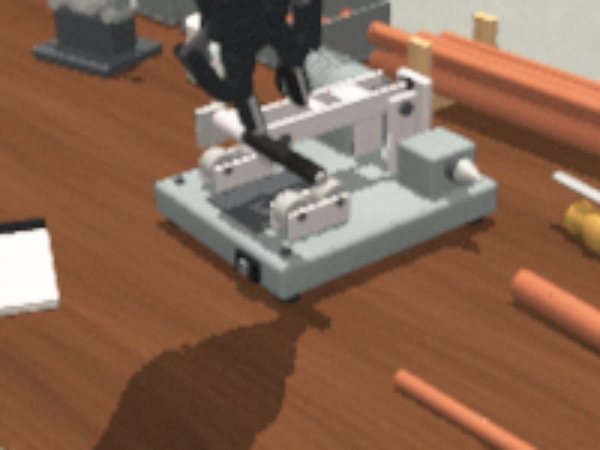

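The bar (column 259) sits midway between the fingers (210 and 305). Descending onto it and closing.

Call:
carry_out --pt "0.005 -0.001 -0.02 0 0 0 0.04" --pt "0.01 -0.002 -0.04 0 0 0 0.04" --pt "0.015 -0.002 -0.057 0 0 0 0.04" --pt "0.0185 -0.0026 -0.07 0 0 0 0.04" --pt "0.0185 -0.0026 -0.07 0 0 0 0.04" --pt "0.0185 -0.0026 -0.07 0 0 0 0.02" --pt "0.0185 -0.0026 -0.07 0 0 0 0.0" --pt "0.0185 -0.0026 -0.07 0 0 0 0.0" --pt "0.0185 -0.0026 -0.07 0 0 0 0.0"

```text
time: 3.8
eef_pos: [0.446, 0.0433, 0.1346]
tool_rot: [0.737, 0.663, 0.089, 0.098]
contact_force: [-2.0, 0.7, 7.5]
width: 0.197
```

```bash
python3 - <<'E'
from kin import *
o=get_obs();show(o);R0=Rn.from_quat(o["tool_rot"]).as_matrix()
base=o["eef_pos"]
print("offset from model", base-(grip(0,-.012)+.002*tilted(np.radians(15))[:,2]))
for q in np.arange(.1,1.71,.1):
    d=grip(q)-grip(0);print(q.round(1),d.round(3))
print("unit tilt axis EY",EY)
j0=o["joint_pos"]
for q,t in ((.3,15),(.8,15),(1.2,5),(1.55,0)):
    R=tilted(np.radians(t));print(q,t,[np.round(x,2) for x in ik(grip(q,-.012)+.002*R[:,2],R,[j0])])
E
```

```text
t 3.8 p [0.446  0.0433 0.1346] q [0.737 0.663 0.089 0.098] j [-0.317  0.381  0.023  2.348  0.511  0.192 -0.894] F [-2.   0.7  7.5] w 0.197
offset from model [ 4.02618542e-04 -7.67103021e-06  1.52653238e-03]
0.1 [ 0.003 -0.     0.018]
0.2 [ 0.008 -0.001  0.035]
0.3 [ 0.014 -0.001  0.052]
0.4 [ 0.022 -0.002  0.069]
0.5 [ 0.031 -0.003  0.084]
0.6 [ 0.042 -0.005  0.098]
0.7 [ 0.055 -0.006  0.111]
0.8 [ 0.069 -0.007  0.123]
0.9 [ 0.083 -0.009  0.133]
1.0 [ 0.099 -0.011  0.142]
1.1 [ 0.116 -0.012  0.149]
1.2 [ 0.133 -0.014  0.155]
1.3 [ 0.15  -0.016  0.159]
1.4 [ 0.168 -0.018  0.161]
1.5 [ 0.186 -0.02   0.161]
1.6 [ 0.204 -0.022  0.159]
1.7 [ 0.222 -0.024  0.156]
unit tilt axis EY [0.10626407 0.99433794 0.        ]
0.3 15 [array([-0.21,  0.28, -0.09,  2.27,  0.36,  0.37, -0.72]), np.float64(0.0), np.float64(0.0)]
0.8 15 [array([-0.15,  0.24, -0.1 ,  2.07,  0.21,  0.59, -0.51]), np.float64(0.0), np.float64(0.0)]
1.2 5 [array([-0.06,  0.37, -0.15,  1.75,  0.1 ,  0.94, -0.35]), np.float64(0.0), np.float64(0.0)]
1.55 0 [array([-0.01,  0.51, -0.18,  1.51,  0.1 ,  1.13, -0.31]), np.float64(0.0), np.float64(0.0)]
```

Call:
carry_out --pt "0.001 0 0.009 0 0.2 0 0" --pt "0.003 0 0.018 0 0.3 0 0" --pt "0.005 0 0.026 0 0.5 0 0" --pt "0.008 -0.001 0.035 0.1 0.7 0 0" --pt "0.011 -0.001 0.044 0.1 0.8 0 0" --pt "0.014 -0.001 0.052 0.1 1 0 0" --pt "0.018 -0.002 0.061 0.1 1.1 0 0" --pt "0.022 -0.002 0.069 0.1 1.2 0 0"

```text
time: 4.8
eef_pos: [0.4666, 0.0411, 0.2038]
tool_rot: [0.741, 0.667, 0.052, 0.059]
contact_force: [-3.1, -0.6, -7.1]
width: 0.192
```

```bash
python3 - <<'E'
from kin import *
o=get_obs();show(o)
c=capture("side");cv2.imwrite("pics/side3.png",cv2.resize(c["frame"][80:260,120:320],None,fx=3,fy=3))
E
```

```text
t 4.8 p [0.4666 0.0411 0.2038] q [0.741 0.667 0.052 0.059] j [-0.045  0.296 -0.247  2.155  0.246  0.567 -0.58 ] F [-3.1 -0.6 -7.1] w 0.192
```

View pics/side3.png

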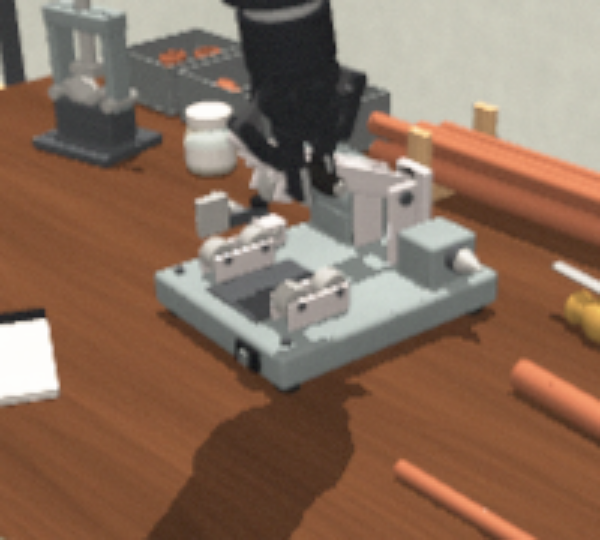

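The arm is up about 0.4 rad and held at ~7 N. Continuing along the arc.

Call:
carry_out --pt "0.004 0 0.008 0 0.2 0 0" --pt "0.009 -0.001 0.015 0 0.3 0 0" --pt "0.015 -0.002 0.022 0.1 0.5 0 0" --pt "0.02 -0.003 0.029 0.1 0.7 0 0" --pt "0.026 -0.003 0.036 0.1 0.8 0 0" --pt "0.033 -0.004 0.042 0.1 1 0 0" --pt "0.04 -0.004 0.048 0.1 1.1 0 0" --pt "0.047 -0.005 0.054 0.1 1.3 0 0" --pt "0.054 -0.006 0.059 0.1 1.5 0 0" --pt "0.061 -0.007 0.064 0.2 1.6 0 0" --pt "0.069 -0.008 0.069 0.2 1.8 0 0" --pt "0.077 -0.009 0.073 0.2 2 0 0"

```text
time: 6.35
eef_pos: [0.5428, 0.0326, 0.279]
tool_rot: [0.743, 0.669, -0.008, -0.007]
contact_force: [-14.5, 3.5, 19.9]
width: 0.188
```

```bash
python3 - <<'E'
from kin import *
o=get_obs();show(o)
for q in (1,1.05,1.1): print(q,(o["eef_pos"]-grip(q,-.012)).round(4))
c=capture("side");cv2.imwrite("pics/side4.png",cv2.resize(c["frame"][60:240,120:320],None,fx=3,fy=3))
E
```

```text
t 6.35 p [0.5428 0.0326 0.279 ] q [ 0.743  0.669 -0.008 -0.007] j [ 0.037  0.388 -0.271  1.763  0.114  1.027 -0.38 ] F [-14.5   3.5  19.9] w 0.188
1 [-0.0014 -0.0002  0.0017]
1.05 [-0.0095  0.0007 -0.0021]
1.1 [-0.0179  0.0016 -0.0055]
```

View pics/side4.png

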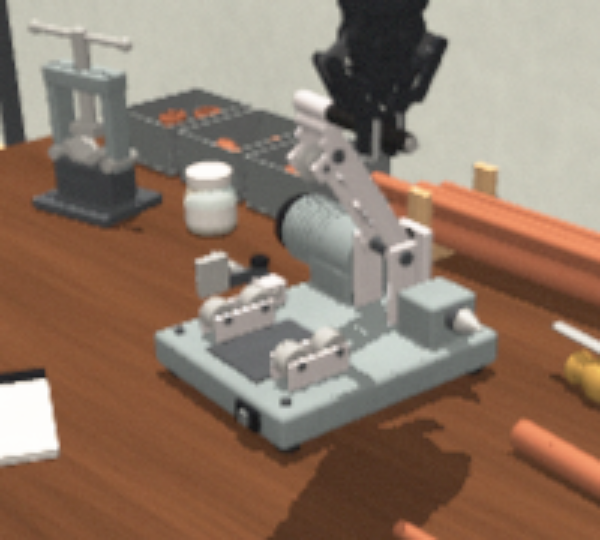

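Call:
carry_out --pt "0.007 -0.001 0.006 0 0.1 0 0" --pt "0.016 -0.002 0.009 0 0.3 0 0" --pt "0.024 -0.002 0.012 0 0.4 0 0" --pt "0.033 -0.003 0.015 0 0.5 0 0" --pt "0.042 -0.004 0.017 0.1 0.7 0 0" --pt "0.05 -0.005 0.019 0.1 0.8 0 0" --pt "0.059 -0.006 0.02 0.1 0.9 0 0" --pt "0.068 -0.007 0.021 0.1 1 0 0" --pt "0.077 -0.008 0.021 0.1 1.1 0 0" --pt "0.086 -0.009 0.021 0.1 1.2 0 0" --pt "0.094 -0.01 0.02 0.1 1.3 0 0" --pt "0.102 -0.011 0.019 0.1 1.4 0 0"

```text
time: 7.9
eef_pos: [0.6469, 0.0212, 0.3001]
tool_rot: [0.741, 0.668, -0.05, -0.05]
contact_force: [-3.8, -4.2, 4.4]
width: 0.189
```

```bash
python3 - <<'E'
from kin import *
o=get_obs();show(o)
for q in (1.5,1.6,1.65): print(q,(o["eef_pos"]-grip(q,-.012)).round(4))
c=capture("side");cv2.imwrite("pics/side5.png",cv2.resize(c["frame"][60:240,120:320],None,fx=3,fy=3))
E
```

```text
t 7.9 p [0.6469 0.0212 0.3001] q [ 0.741  0.668 -0.05  -0.05 ] j [ 0.033  0.604 -0.244  1.351  0.107  1.339 -0.315] F [-3.8 -4.2  4.4] w 0.189
1.5 [ 0.0156 -0.0023  0.0041]
1.6 [-0.0023 -0.0004  0.0058]
1.65 [-0.0112  0.0006  0.0072]
```

View pics/side5.png

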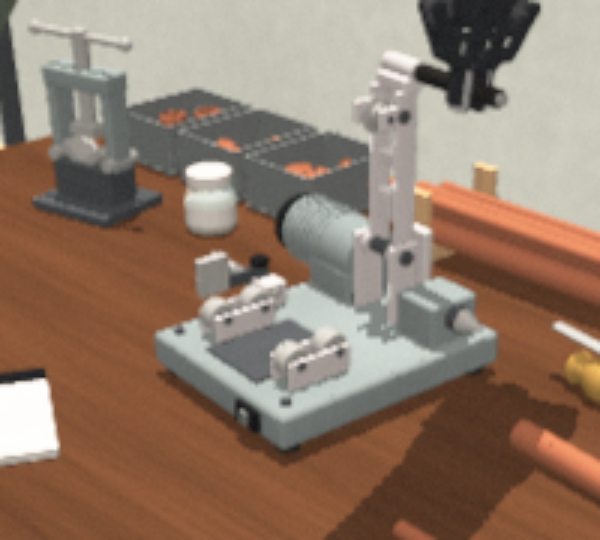

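Arm at ≈1.59 and past the tipping point. Push slightly further, open, and withdraw upward.

Call:
carry_out --pt "0.006 0 -0.001 0 0 0 0" --pt "0.009 -0.001 -0.002 0 0 0 0.02" --pt "0.009 -0.001 -0.002 0 0 0 0.05" --pt "0.009 -0.001 -0.002 0 0 0 0.05" --pt "0.009 -0.001 -0.002 0 0 0 0.05" --pt "0.011 -0.001 0.02 0 0 0 0.05" --pt "0.015 -0.001 0.05 0 0 0 0.05" --pt "0.02 -0.001 0.08 0 0 0 0.05"

```text
time: 8.95
eef_pos: [0.6678, 0.0201, 0.3811]
tool_rot: [0.741, 0.667, -0.049, -0.05]
contact_force: [0.1, 0.0, -0.2]
width: 0.586
```

```bash
python3 - <<'E'
from kin import *
o=get_obs();show(o)
c=capture("top");cv2.imwrite("pics/top6.png",c["frame"])
c=capture("side");cv2.imwrite("pics/side6.png",cv2.resize(c["frame"][60:260,120:390],None,fx=2.9,fy=2.9))
R=tilted(0);print(delta([.5714,-.2166,.2],R,o), ik(np.array([.5714,-.2166,.2]),R,[o["joint_pos"]]))
E
```

```text
t 8.95 p [0.6678 0.0201 0.3811] q [ 0.741  0.667 -0.049 -0.05 ] j [ 0.021  0.597 -0.237  1.161  0.098  1.534 -0.3  ] F [ 0.1  0.  -0.2] w 0.586
(array([-0.0964, -0.2367, -0.1811]), array([-0.1 , -1.61, -0.02])) (array([ 0.40726795,  0.55906953, -0.20913496,  1.69235071,  0.14050255,
        0.90484771,  0.03562471]), np.float64(0.0001201987560425549), np.float64(8.416319159325492e-05))
```

View pics/side6.png

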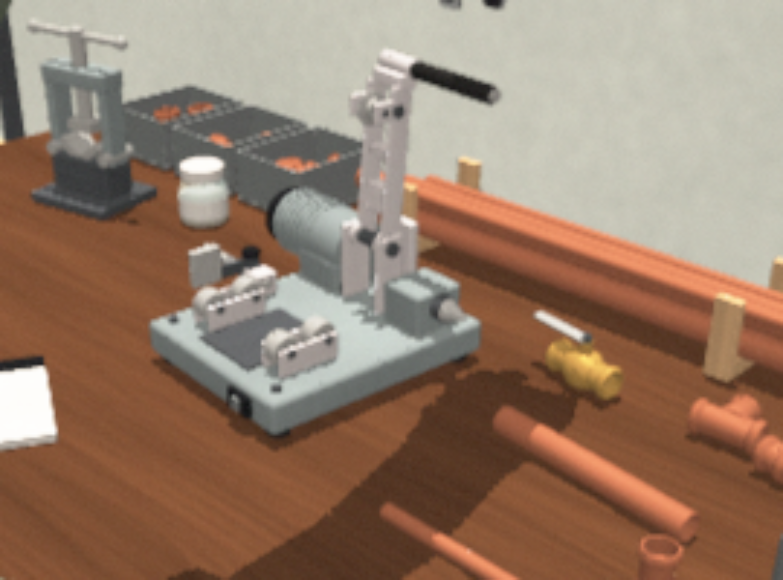

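The arm stands parked with the grip free. Moving above the thick tube.

Call:
carry_out --pt "-0.01 -0.05 0.0 0 -0.4 0 0.06" --pt "-0.03 -0.1 -0.02 0 -0.8 0 0.06" --pt "-0.05 -0.15 -0.06 -0.1 -1.2 0 0.06" --pt "-0.075 -0.2 -0.11 -0.1 -1.61 0 0.06" --pt "-0.09 -0.23 -0.16 -0.1 -1.61 0 0.06" --pt "-0.096 -0.237 -0.18 -0.1 -1.61 0 0.06" --pt "-0.096 -0.237 -0.18 -0.1 -1.61 0 0.06"

```text
time: 9.93
eef_pos: [0.571, -0.2175, 0.2013]
tool_rot: [0.744, 0.668, 0.001, -0.0]
contact_force: [0.9, -0.2, 0.3]
width: 0.704
```

```bash
python3 - <<'E'
from kin import *
o=get_obs();show(o)
c=capture("wrist");cv2.imwrite("pics/wrist7.png",c["frame"]);P=cloud(c,o)
t=capture("top");Pt=cloud(t)
for nm,cc,PP in(("w",c,P),("t",t,Pt)):
    hsv=cv2.cvtColor(cc["frame"],cv2.COLOR_BGR2HSV)
    m=((hsv[...,0]<14)&(hsv[...,1]>120)&(hsv[...,2]>100)&(PP[...,2]>.008)&(PP[...,2]<.036)&(PP[...,0]>.5)&(PP[...,0]<.66)&(PP[...,1]<-.09)&(PP[...,1]>-.34)).astype(np.uint8)
    n,l,st,ce=cv2.connectedComponentsWithStats(m);i=1+np.argmax(st[1:,4]);Q=PP[l==i]
    r=cv2.minAreaRect(Q[:,:2].astype(np.float32));T=Q[Q[:,2]>.022]
    fl=cv2.fitLine(T[:,:2].astype(np.float32),cv2.DIST_HUBER,0,.01,.01).ravel()
    d=fl[:2]*np.sign(fl[1]);s=(T[:,:2]-fl[2:])@d;lo,hi=np.percentile(s,[.3,99.7])
    print(nm,st[i],r,"yaw",np.degrees(np.arctan2(-d[0],d[1])),"ctr",fl[2:]+d*(lo+hi)/2,"len",hi-lo,"ztop",np.percentile(Q[:,2],95))
E
```

```text
t 9.93 p [ 0.571  -0.2175  0.2013] q [ 0.744  0.668  0.001 -0.   ] j [ 0.405  0.565 -0.201  1.684  0.134  0.905  0.046] F [ 0.9 -0.2  0.3] w 0.704
w [ 246   64   28  202 2860] ((0.5723153352737427, -0.21730762720108032), (0.22091157734394073, 0.027649004012346268), 83.34331512451172) yaw -3.7397516 ctr [ 0.56766619 -0.21675478] len 0.21898787234383466 ztop 0.027740686883953477
t [265 147  29  11 228] ((0.5782629251480103, -0.15055516362190247), (0.08881581574678421, 0.027114596217870712), 82.42945861816406) yaw -6.4250193 ctr [ 0.57822203 -0.15033178] len 0.08726431625189654 ztop 0.030558342442039626
```

View pics/wrist7.png

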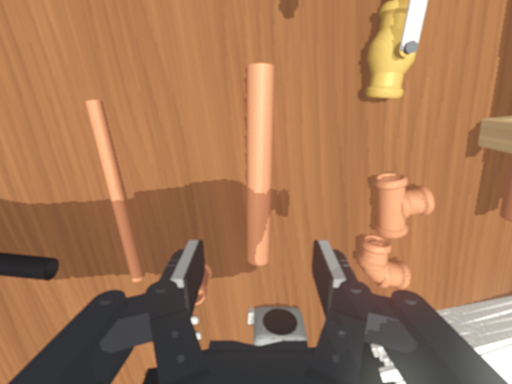

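The wrist view shows the thick tube at column 259, rows 64–266, centred between the fingers. It measures 221 × 28 mm, yaw −6.7°. Descending.

Call:
carry_out --pt "0.001 0 -0.05 0 0 -0.1 0.06" --pt "0.001 0 -0.1 0 0 -0.1 0.06" --pt "0.001 0 -0.14 0 0 -0.1 0.06" --pt "0.001 0 -0.16 0 0 -0.1 0.06" --pt "0.001 0 -0.169 0 0 -0.1 0.06" --pt "0.001 0 -0.169 0 0 -0.1 0.05" --pt "0.001 0 -0.169 0 0 -0.1 0.04" --pt "0.001 0 -0.169 0 0 -0.1 0.02" --pt "0.001 0 -0.169 0 0 -0.1 0.0" --pt "0.001 0 -0.169 0 0 -0.1 0.0" --pt "0.001 0 -0.169 0 0 -0.1 0.0"

```text
time: 11.4
eef_pos: [0.5751, -0.2162, 0.0365]
tool_rot: [0.746, 0.666, 0.003, 0.002]
contact_force: [-3.0, 1.3, 13.5]
width: 0.304
```

Call:
carry_out --pt "0 0 0.01 0 0 0 0" --pt "0 0 0.03 0 0 0 0" --pt "0 0 0.07 0 0 0 0" --pt "0 0 0.12 0 0 0 0" --pt "0 0 0.17 0 0 0 0" --pt "0 0 0.17 0 0 0 0"

```text
time: 12.15
eef_pos: [0.5767, -0.2167, 0.2117]
tool_rot: [0.746, 0.666, 0.004, 0.005]
contact_force: [-1.5, -0.3, -2.0]
width: 0.295
```

```bash
python3 - <<'E'
from kin import *
o=get_obs();show(o)
for n in("wrist","side"):
    c=capture(n);cv2.imwrite(f"pics/{n}8.png",c["frame"])
    P=cloud(c,o) ;hsv=cv2.cvtColor(c["frame"],cv2.COLOR_BGR2HSV)
    m=((hsv[...,0]<14)&(hsv[...,1]>120)&(hsv[...,2]>90)&(P[...,2]>.13)&(P[...,2]<.23)&(P[...,0]>.5)&(P[...,0]<.66)&(P[...,1]<-.05)&(P[...,1]>-.38)).astype(np.uint8)
    Q=P[m>0];print(n,len(Q))
    if len(Q)>20:
        r=cv2.minAreaRect(Q[:,:2].astype(np.float32));print(r,np.percentile(Q[:,2],[5,50,95]))
        for lo,hi in((-.35,-.29),(-.29,-.25),(-.25,-.2),(-.2,-.15),(-.15,-.1)):
            k=(Q[:,1]>lo)&(Q[:,1]<hi)
            if k.sum()>5: print(lo,k.sum(),np.percentile(Q[k,2],95).round(4),np.median(Q[k,0]).round(4))
E
```

```text
t 12.15 p [ 0.5767 -0.2167  0.2117] q [0.746 0.666 0.004 0.005] j [ 0.404  0.554 -0.203  1.673  0.133  0.914  0.036] F [-1.5 -0.3 -2. ] w 0.295
wrist 10699
((0.5769686102867126, -0.19172179698944092), (0.06431777030229568, 0.169194296002388), 4.668638229370117) [0.19439404 0.19982612 0.20299726]
-0.29 1273 0.2032 0.5721
-0.25 3880 0.2034 0.5761
-0.2 2846 0.2017 0.5769
-0.15 2700 0.2015 0.58
side 874
((0.5629507303237915, -0.21537399291992188), (0.06169020012021065, 0.22318321466445923), 0.5548069477081299) [0.17641479 0.19168134 0.19925205]
-0.35 228 0.1991 0.5555
-0.29 181 0.1993 0.5575
-0.25 140 0.2017 0.5624
-0.2 169 0.1989 0.569
-0.15 156 0.1989 0.5743
```

View pics/side8.png

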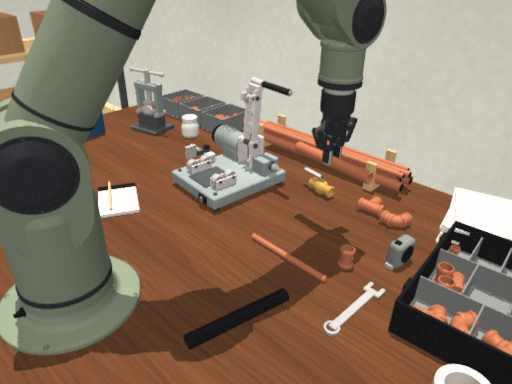

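View pics/wrist8.png

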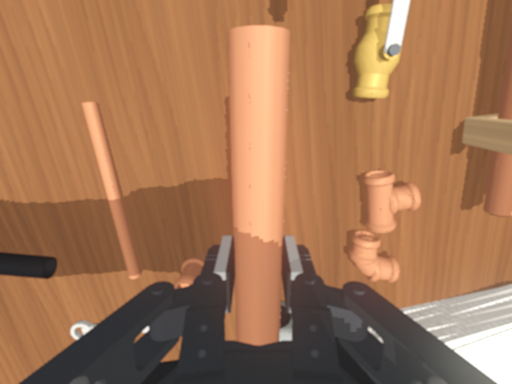

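```bash
cat >> h.py <<'E'
def mc(X): d=np.asarray(X)-SEAT*[1,1,0]; return np.stack([d@EX,d@EY,d@EZ],-1)
def wc(m): return SEAT*[1,1,0]+m[0]*EX+m[1]*EY+m[2]*EZ
E
python3 - <<'E'
from kin import *
o=get_obs()
Rt=Rn.from_quat(o["tool_rot"]).as_matrix();Rg=Rn.from_quat([.746,.666,.003,.002]).as_matrix()
print("tool x now",Rt[:,0].round(4),"at grasp",Rg[:,0].round(4))
R=tilted(0)
for z in (.2,.125):
    pos=wc([0,-.0255,z]);print(pos.round(4),delta(pos,R,o),ik(pos,R,[o["joint_pos"]])[1:])
s=capture("side");
# tube ends in side view
hsv=cv2.cvtColor(s["frame"],cv2.COLOR_BGR2HSV)
E
```

```text
tool x now [1.130e-01 9.936e-01 6.000e-04] at grasp [0.1129 0.9936 0.0018]
[0.4918 0.1037 0.2   ] (array([-0.0832,  0.32  , -0.0075]), array([0.  , 0.09, 0.08])) (np.float64(0.00010743412199793607), np.float64(8.871922114984948e-05))
[0.4918 0.1037 0.125 ] (array([-0.0832,  0.32  , -0.0825]), array([0.  , 0.09, 0.08])) (np.float64(0.00013015399779516118), np.float64(0.00011215989208080026))
```

Call:
carry_out --pt "-0.04 0.02 0 0 0 0 0" --pt "-0.07 0.06 0 0 0 0 0" --pt "-0.083 0.11 0 0 0 0 0" --pt "-0.083 0.165 0 0 0.1 0.1 0" --pt "-0.083 0.22 0 0 0.1 0.1 0" --pt "-0.083 0.27 0 0 0.1 0.1 0" --pt "-0.083 0.3 -0.01 0 0.1 0.1 0" --pt "-0.083 0.315 -0.02 0 0.1 0.1 0" --pt "-0.083 0.32 -0.035 0 0.1 0.1 0" --pt "-0.083 0.32 -0.05 0 0.1 0.1 0" --pt "-0.083 0.32 -0.05 0 0.1 0.1 0"

```text
time: 13.68
eef_pos: [0.4911, 0.1026, 0.1551]
tool_rot: [0.743, 0.669, -0.002, -0.001]
contact_force: [0.1, -0.7, -1.1]
width: 0.299
```

```bash
python3 - <<'E'
from kin import *
o=get_obs();show(o);print(mc(o["eef_pos"]).round(4))
for n in("wrist","side","top"):
    c=capture(n);cv2.imwrite(f"pics/{n}9.png",c["frame"] if n=="wrist" else cv2.resize(c["frame"][100:260,120:320],None,fx=3.5,fy=3.5))
    P=mc(cloud(c,o).reshape(-1,3)).reshape(384,512,3) ;hsv=cv2.cvtColor(c["frame"],cv2.COLOR_BGR2HSV)
    m=((hsv[...,0]<14)&(hsv[...,1]>110)&(hsv[...,2]>90)&(P[...,2]>.115)&(P[...,2]<.165)&(abs(P[...,0])<.03)&(abs(P[...,1]+.03)<.13))
    Q=P[m]; print(n,len(Q),np.percentile(Q,[1,50,99],axis=0).round(4).tolist() if len(Q)>10 else '')
    for lo in np.arange(-.15,.1,.03):
        k=(Q[:,1]>lo)&(Q[:,1]<lo+.03)
        if k.sum()>8: print(lo.round(2),k.sum(),"ztop",np.percentile(Q[k,2],95).round(4),"x",np.percentile(Q[k,0],[3,97]).round(4))
    if n=="wrist":
        k=(P[...,2]>.07)&(P[...,2]<.115)&(P[...,1]>.08)&(P[...,1]<.14)&(abs(P[...,0])<.03)
        print("stop",k.sum(),np.percentile(P[k],[2,10,50,90,98],axis=0).round(4).tolist())
E
```

```text
t 13.68 p [0.4911 0.1026 0.1551] q [ 0.743  0.669 -0.002 -0.001] j [-0.12   0.485 -0.267  1.998  0.193  0.687 -0.614] F [ 0.1 -0.7 -1.1] w 0.299
[-0.0006 -0.0267  0.1551]
wrist 16299 [[-0.0131, -0.0788, 0.1374], [-0.0003, 0.0221, 0.1445], [0.0122, 0.0814, 0.1471]]
-0.09 1289 ztop 0.1466 x [-0.0132  0.0117]
-0.06 2132 ztop 0.1467 x [-0.0129  0.0121]
-0.03 2514 ztop 0.1465 x [-0.0126  0.0116]
0.0 3088 ztop 0.1465 x [-0.0124  0.0116]
0.03 3818 ztop 0.1465 x [-0.0122  0.0115]
0.06 3458 ztop 0.1465 x [-0.012   0.0114]
stop 1748 [[-0.0145, 0.0976, 0.0717], [-0.0114, 0.0977, 0.0769], [0.0037, 0.0981, 0.0972], [0.0229, 0.1039, 0.1083], [0.0286, 0.1071, 0.1091]]
side 444 [[-0.0229, -0.136, 0.1199], [-0.0104, -0.0663, 0.1403], [0.0115, 0.0817, 0.1489]]
-0.15 85 ztop 0.1455 x [-0.016   0.0113]
-0.12 81 ztop 0.1462 x [-0.0158  0.0094]
-0.09 71 ztop 0.146 x [-0.0163  0.0056]
-0.06 59 ztop 0.1456 x [-0.0169  0.0092]
-0.03 16 ztop 0.1595 x [-0.0292  0.0134]
0.0 39 ztop 0.1438 x [-0.0166 -0.0066]
0.03 48 ztop 0.1444 x [-0.0163 -0.0041]
0.06 45 ztop 0.1463 x [-0.0161  0.0036]
top 163 [[-0.0142, -0.1356, 0.1242], [-0.002, -0.1091, 0.1461], [0.0098, -0.0767, 0.1544]]
-0.15 52 ztop 0.151 x [-0.0139  0.0093]
-0.12 76 ztop 0.1509 x [-0.012   0.0084]
-0.09 35 ztop 0.1509 x [-0.0105  0.0075]
```

View pics/wrist9.png

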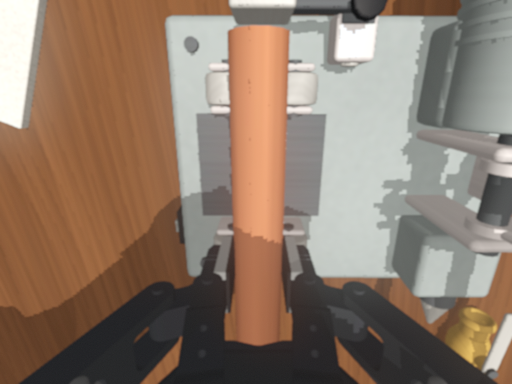

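View pics/side9.png

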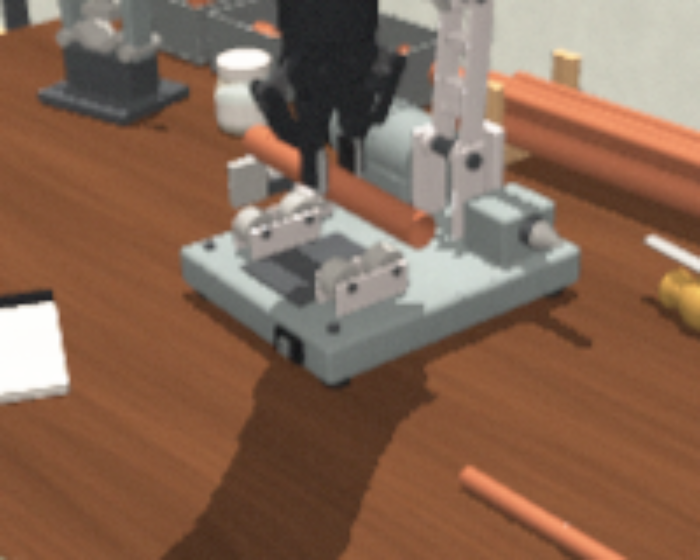

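```bash
python3 - <<'E'
from kin import *
o=get_obs()
c=capture("wrist");f=c["frame"];P=mc(cloud(c,o).reshape(-1,3)).reshape(384,512,3)
cv2.imwrite("pics/w10.png",cv2.resize(f[0:260,170:350],None,fx=2.3,fy=2.3,interpolation=cv2.INTER_CUBIC)[:600])
hsv=cv2.cvtColor(f,cv2.COLOR_BGR2HSV)
sat=hsv[...,1]
for v in (75,80,85,90,95,100,105):
    row=[(u,*(P[v,u]*1e3).round(1)) for u in range(195,330) if P[v,u,2]>.06 and P[v,u,2]<.09]
    if row:
        R=np.array(row); L=R[R[:,0]<235];Rr=R[R[:,0]>285]
        for S in(L,Rr):
            if len(S): i=S[:,3].argmax();print(v,"u",S[0,0],S[-1,0],"x",S[0,1],S[-1,1],"top at",S[i,1:],)
k=(P[...,2]>.06)&(P[...,2]<.115)&(P[...,1]>.09)&(P[...,1]<.115)&(abs(P[...,0])<.03)
for v in range(0,40,4):
    kk=np.where(k[v])[0]; 
    if len(kk): print(v,kk.min(),kk.max(),P[v,kk.min()].round(4),P[v,kk.max()].round(4))
E
```

```text
75 u 205.0 227.0 x -34.3 -19.2 top at [-23.3  68.7  84.1]
75 u 288.0 313.0 x 19.2 36.3 top at [24.5 68.8 84.6]
80 u 204.0 227.0 x -34.8 -19.1 top at [-21.5  65.9  84.1]
80 u 288.0 315.0 x 19.1 37.8 top at [24.  65.9 84.7]
85 u 204.0 227.0 x -35.2 -19.3 top at [-25.4  62.9  84.4]
85 u 288.0 315.0 x 19.2 38.9 top at [24.8 63.  84.4]
90 u 204.0 228.0 x -36.1 -18.5 top at [-18.5  60.   84.9]
90 u 288.0 314.0 x 19.3 37.3 top at [24.9 60.  84.1]
95 u 205.0 228.0 x -34.8 -18.8 top at [-20.6  57.   84.3]
95 u 287.0 314.0 x 18.7 37.9 top at [21.2 57.  84.7]
100 u 205.0 228.0 x -35.2 -18.9 top at [-19.4  54.   84.5]
100 u 287.0 314.0 x 19.0 38.9 top at [20.1 54.  84.5]
105 u 208.0 228.0 x -33.3 -19.1 top at [-22.2  50.9  83.4]
105 u 287.0 311.0 x 19.1 35.7 top at [24.7 51.  83.9]
0 227 293 [-0.0154  0.1026  0.1068] [0.0179 0.1024 0.1077]
4 227 308 [-0.0155  0.101   0.1064] [0.0294 0.1072 0.0824]
8 228 308 [-0.015   0.0992  0.1066] [0.0296 0.1054 0.0814]
12 229 308 [-0.0149  0.0984  0.1024] [0.03   0.1037 0.0801]
16 231 305 [-0.0146  0.0982  0.0951] [0.0296 0.1037 0.0707]
20 232 287 [-0.0148  0.0982  0.086 ] [0.0171 0.0982 0.0865]
24 234 286 [-0.0145  0.0983  0.0756] [0.0175 0.0983 0.0757]
```

View pics/w10.png

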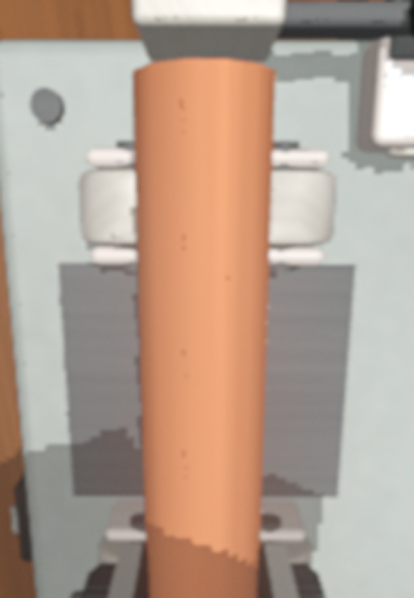

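The tube is level, its end about 16 mm short of the stop face, and 1.7 mm too far front compared with the rollers. Lowering onto the rollers.

Call:
carry_out --pt "0.0017 0 -0.01 0 0 0 0" --pt "0.0017 0 -0.02 0 0 0 0" --pt "0.0017 0 -0.03 0 0 0 0" --pt "0.0017 0 -0.036 0 0 0 0" --pt "0.0017 0 -0.04 0 0 0 0" --pt "0.0017 0 -0.042 0 0 0 0" --pt "0.0017 0 -0.0435 0 0 0 0" --pt "0.0017 0 -0.0435 0 0 0 0"

```text
time: 14.88
eef_pos: [0.4937, 0.1035, 0.1134]
tool_rot: [0.743, 0.669, -0.0, -0.001]
contact_force: [-0.1, 0.7, -1.4]
width: 0.294
```

Call:
carry_out --pt "0 0 -0.002 0 0 0 0" --pt "0 0 -0.003 0 0 0 0" --pt "0 0 -0.004 0 0 0 0" --pt "0 0 -0.004 0 0 0 0"

```text
time: 15.38
eef_pos: [0.4939, 0.1035, 0.1109]
tool_rot: [0.743, 0.669, -0.0, -0.0]
contact_force: [-11.0, -3.1, 37.9]
width: 0.298
```

Call:
carry_out --pt "-0.001 0 0 0 0 0 0" --pt "-0.001 0.003 0 0 0 0 0" --pt "-0.0005 0.006 0 0 0 0 0" --pt "0 0.009 0 0 0 0 0" --pt "0 0.009 0 0 0 0 0"

```text
time: 16.0
eef_pos: [0.4939, 0.113, 0.1108]
tool_rot: [0.743, 0.669, -0.0, -0.0]
contact_force: [-0.7, 2.2, -0.4]
width: 0.298
```

```bash
cat > chk.py <<'E'
from kin import *
import sys
o=get_obs();show(o);print(mc(o["eef_pos"]).round(4))
c=capture("wrist");f=c["frame"];P=mc(cloud(c,o).reshape(-1,3)).reshape(384,512,3);hsv=cv2.cvtColor(f,cv2.COLOR_BGR2HSV)
cv2.imwrite(f"pics/{sys.argv[1]}.png",cv2.resize(f[0:260,170:350],None,fx=2.3,fy=2.3,interpolation=cv2.INTER_CUBIC)[:600])
m=((hsv[...,0]<14)&(hsv[...,1]>110)&(hsv[...,2]>90)&(P[...,2]>.08)&(P[...,2]<.115)&(abs(P[...,0])<.02)&(abs(P[...,1])<.13))
Q=P[m]; print(len(Q),np.percentile(Q,[.5,50,99.5],axis=0).round(4).tolist())
for lo in np.arange(-.06,.1,.04):
    k=(Q[:,1]>lo)&(Q[:,1]<lo+.03)
    if k.sum()>8: print(lo.round(2),"ztop",np.percentile(Q[k,2],95).round(4),"x",np.percentile(Q[k,0],[3,97]).round(4))
k=(P[...,2]>.06)&(P[...,2]<.105)&(P[...,1]>.09)&(P[...,1]<.115)&(abs(P[...,0])<.017)&(hsv[...,1]<60)
print("stop face",k.sum(),np.percentile(P[k][:,1],[2,10,30,50]).round(4))
E
python3 chk.py w11
```

```text
t 16.0 p [0.4939 0.113  0.1108] q [ 0.743  0.669 -0.    -0.   ] j [-0.161  0.563 -0.24   2.016  0.23   0.589 -0.662] F [-0.7  2.2 -0.4] w 0.298
[ 0.0011 -0.0161  0.1108]
16196 [[-0.0115, -0.0694, 0.0931], [0.0013, 0.0331, 0.1003], [0.0139, 0.0926, 0.103]]
-0.06 ztop 0.1023 x [-0.0107  0.0129]
-0.02 ztop 0.1023 x [-0.011   0.0135]
0.02 ztop 0.1024 x [-0.0106  0.0132]
0.06 ztop 0.1024 x [-0.0103  0.0131]
stop face 1256 [0.0976 0.0977 0.0979 0.098 ]
```

View pics/w11.png

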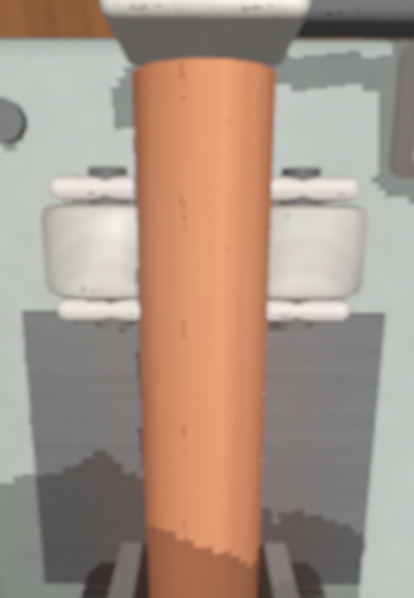

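Tube is seated (axis 88.3 mm) with about 5 mm left. Sliding slowly to the stop.

Call:
carry_out --pt "0 0.001 0 0 0 0 0" --pt "0 0.002 0 0 0 0 0" --pt "0 0.003 0 0 0 0 0" --pt "0 0.004 0 0 0 0 0" --pt "0 0.004 0 0 0 0 0"

```text
time: 16.68
eef_pos: [0.4941, 0.1171, 0.1109]
tool_rot: [0.743, 0.669, 0.0, -0.0]
contact_force: [1.8, -1.0, -0.6]
width: 0.299
```

Call:
carry_out --pt "0 0.0007 0 0 0 0 0" --pt "0 0.0014 0 0 0 0 0" --pt "0 0.0014 0 0 0 0 0"

```text
time: 17.05
eef_pos: [0.4941, 0.1179, 0.1109]
tool_rot: [0.743, 0.669, -0.0, 0.0]
contact_force: [1.4, -5.0, 1.1]
width: 0.299
```

Call:
carry_out --pt "0 0.0007 0 0 0 0 0" --pt "0 0.0007 0 0 0 0 0"

```text
time: 17.3
eef_pos: [0.4941, 0.118, 0.1109]
tool_rot: [0.743, 0.669, -0.0, 0.0]
contact_force: [1.2, -4.7, 0.5]
width: 0.299
```

```bash
python3 chk.py w12
```

```text
t 17.3 p [0.4941 0.118  0.1109] q [ 0.743  0.669 -0.     0.   ] j [-0.172  0.564 -0.238  2.012  0.23   0.591 -0.673] F [ 1.2 -4.7  0.5] w 0.299
[ 0.0008 -0.0111  0.1109]
16203 [[-0.0117, -0.065, 0.0932], [0.0011, 0.0385, 0.1005], [0.0137, 0.0975, 0.1032]]
-0.06 ztop 0.1024 x [-0.0107  0.0125]
-0.02 ztop 0.1024 x [-0.0112  0.0132]
0.02 ztop 0.1025 x [-0.0109  0.0129]
0.06 ztop 0.1026 x [-0.0106  0.0128]
stop face 301 [0.0924 0.0978 0.0979 0.098 ]
```

View pics/w12.png

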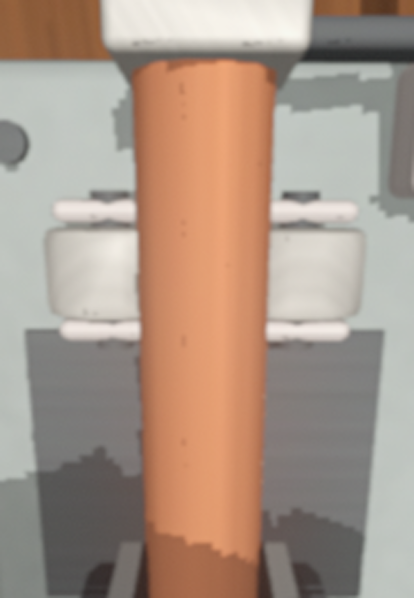

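End at 97.5 mm against the face at 97.9 mm with ~5 N contact. Releasing and rising.

Call:
carry_out --pt "0 0 0 0 0 0 0.03" --pt "0 0 0 0 0 0 0.045" --pt "0 0 0 0 0 0 0.045" --pt "0 0 0 0 0 0 0.045" --pt "0 0 0 0 0 0 0.045" --pt "0 0 0.02 0 0 0 0.045" --pt "0 0 0.05 0 0 0 0.045" --pt "0 0 0.08 0 0 0 0.045" --pt "0 0 0.08 0 0 0 0.045"

```text
time: 18.48
eef_pos: [0.495, 0.1182, 0.1927]
tool_rot: [0.744, 0.669, 0.001, 0.001]
contact_force: [0.7, -0.3, -1.0]
width: 0.523
```

```bash
python3 chk.py w13; python3 - <<'E'
from h import *
c=capture("side");cv2.imwrite("pics/side13.png",cv2.resize(c["frame"][60:240,120:320],None,fx=3,fy=3))
E
```

```text
t 18.48 p [0.495  0.1182 0.1927] q [0.744 0.669 0.001 0.001] j [-0.136  0.434 -0.28   1.956  0.17   0.771 -0.619] F [ 0.7 -0.3 -1. ] w 0.523
[ 0.0017 -0.0108  0.1927]
8360 [[-0.012, -0.1205, 0.0923], [0.0009, 0.0129, 0.1003], [0.0139, 0.0972, 0.1031]]
-0.06 ztop 0.1023 x [-0.0106  0.0127]
-0.02 ztop 0.1024 x [-0.0112  0.0135]
0.02 ztop 0.1024 x [-0.0108  0.0133]
0.06 ztop 0.1024 x [-0.0104  0.0131]
stop face 52 [0.0943 0.0969 0.0977 0.0978]
```

View pics/w13.png

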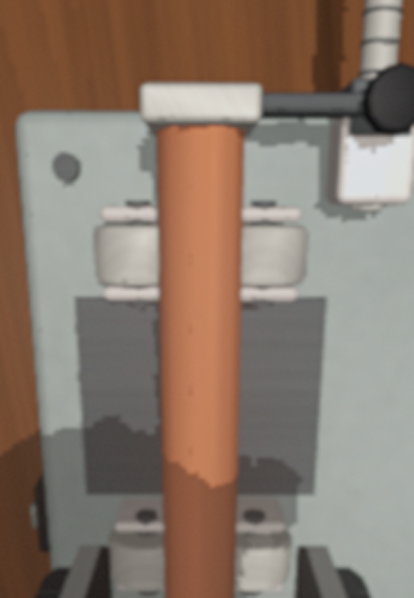

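View pics/side13.png

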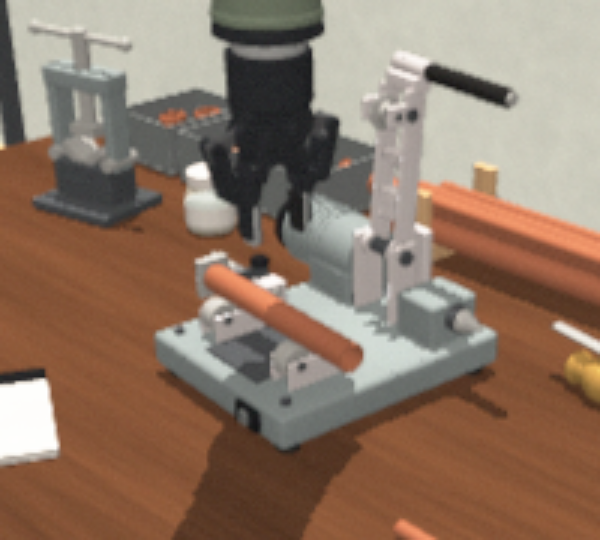

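Tube is seated and released against the stop, and the arm is still parked. Moving over the parked grip.

```bash
sed -i 's/^SEAT=.*;HINGE/SEAT=np.array([.4959,.1290,.088]);HINGE/' h.py; python3 - <<'E'
from kin import *
o=get_obs();j0=o["joint_pos"];R=tilted(np.radians(-8))
for b in (.085,-.002):
    pos=grip(1.65,-.012)-R[:,2]*b;print(pos.round(4),delta(pos,R,o),[np.round(x,2) for x in ik(pos,R,[j0])])
E
```

```text
[0.6712 0.0192 0.377 ] (array([ 0.1772, -0.0986,  0.1863]), array([ 0.18,  1.59, -0.01])) [array([ 0.04,  0.6 , -0.26,  1.17,  0.11,  1.53, -0.31]), np.float64(0.0), np.float64(0.0)]
[0.6592 0.0205 0.2909] (array([ 0.1652, -0.0973,  0.1002]), array([ 0.18,  1.59, -0.01])) [array([ 0.05,  0.62, -0.27,  1.34,  0.12,  1.34, -0.32]), np.float64(0.0), np.float64(0.0)]
```

Call:
carry_out --pt "0 -0.03 0.04 0 0 0 0.045" --pt "0 -0.06 0.09 0 0 0 0.045" --pt "0.01 -0.085 0.14 0.1 0.5 0 0.045" --pt "0.04 -0.098 0.18 0.1 1 0 0.045" --pt "0.09 -0.098 0.19 0.2 1.6 0 0.045" --pt "0.14 -0.098 0.19 0.2 1.6 0 0.045" --pt "0.177 -0.098 0.187 0.2 1.6 0 0.045" --pt "0.177 -0.098 0.187 0.2 1.6 0 0.045" --pt "0.177 -0.098 0.187 0.2 1.6 0 0.045"

```text
time: 19.7
eef_pos: [0.6706, 0.0199, 0.3766]
tool_rot: [0.742, 0.667, -0.047, -0.053]
contact_force: [-1.0, -0.4, 0.1]
width: 0.522
```

```bash
python3 - <<'E'
from kin import *
o=get_obs();show(o);R=tilted(np.radians(-8));pos=grip(1.65,-.012)+R[:,2]*.002;print(delta(pos,R,o))
c=capture("wrist");cv2.imwrite("pics/w14.png",c["frame"])
P=mc(cloud(c,o).reshape(-1,3)).reshape(384,512,3)
k=(c["frame"].max(2)<80)&(P[...,2]>.26)&(P[...,2]<.31)&(P[...,1]<-.02)&(P[...,1]>-.14)&(P[...,0]>.1)&(P[...,0]<.22);k[240:]=0
print(k.sum(),np.percentile(P[k],[3,50,97],axis=0).round(4).tolist(),"expect",mc(grip(1.65)).round(4))
E
```

```text
t 19.7 p [0.6706 0.0199 0.3766] q [ 0.742  0.667 -0.047 -0.053] j [ 0.024  0.605 -0.236  1.159  0.092  1.528 -0.296] F [-1.  -0.4  0.1] w 0.522
(array([-0.0114,  0.0006, -0.0857]), array([-0.02, -0.03, -0.01]))
1644 [[0.1664, -0.1104, 0.2936], [0.175, -0.0823, 0.3002], [0.1822, -0.0538, 0.3022]] expect [ 0.1742 -0.0785  0.2929]
```

View pics/w14.png

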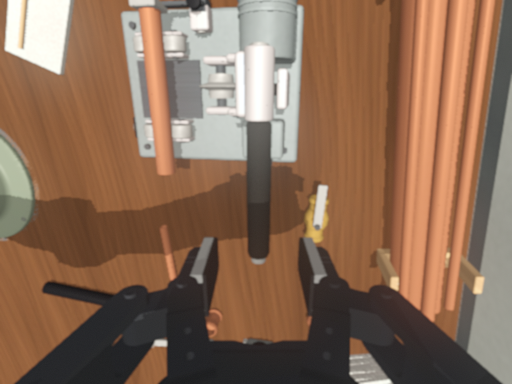

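The bar (column 259) is centred between the fingers and matches the predicted parked position. Descending and gripping it.

Call:
carry_out --pt "-0.003 0 -0.03 0 0 0 0.045" --pt "-0.007 0 -0.055 0 0 0 0.045" --pt "-0.01 0 -0.078 0 0 0 0.045" --pt "-0.0115 0.0005 -0.088 0 0 0 0.045" --pt "-0.0115 0.0005 -0.088 0 0 0 0.035" --pt "-0.0115 0.0005 -0.088 0 0 0 0.02" --pt "-0.0115 0.0005 -0.088 0 0 0 0" --pt "-0.0115 0.0005 -0.088 0 0 0 0" --pt "-0.0115 0.0005 -0.088 0 0 0 0"

```text
time: 20.88
eef_pos: [0.6586, 0.0205, 0.2907]
tool_rot: [0.742, 0.667, -0.047, -0.053]
contact_force: [-8.3, -0.0, 8.2]
width: 0.194
```

```bash
python3 - <<'E'
from kin import *
o=get_obs();show(o)
for a,b in((1.65,1.05),(1.05,.45),(.45,.13)):
  for q in np.arange(a-.05,b-.001,-.05): print(a,q.round(2),(grip(q)-grip(a)).round(4))
E
```

```text
t 20.88 p [0.6586 0.0205 0.2907] q [ 0.742  0.667 -0.047 -0.053] j [ 0.034  0.632 -0.24   1.327  0.104  1.335 -0.308] F [-8.3 -0.   8.2] w 0.194
1.65 1.6 [-0.0089  0.0009  0.0015]
1.65 1.55 [-0.0178  0.0019  0.0025]
1.65 1.5 [-0.0268  0.0029  0.0031]
1.65 1.45 [-0.0358  0.0038  0.0032]
1.65 1.4 [-0.0448  0.0048  0.0029]
1.65 1.35 [-0.0538  0.0057  0.0022]
1.65 1.3 [-0.0627  0.0067  0.0009]
1.65 1.25 [-0.0715  0.0076 -0.0007]
1.65 1.2 [-0.0803  0.0086 -0.0028]
1.65 1.15 [-0.0889  0.0095 -0.0054]
1.65 1.1 [-0.0974  0.0104 -0.0084]
1.65 1.05 [-0.1058  0.0113 -0.0118]
1.05 1.0 [-0.0082  0.0009 -0.0038]
1.05 0.95 [-0.0161  0.0017 -0.008 ]
1.05 0.9 [-0.0239  0.0026 -0.0127]
1.05 0.85 [-0.0314  0.0034 -0.0177]
1.05 0.8 [-0.0386  0.0041 -0.023 ]
1.05 0.75 [-0.0456  0.0049 -0.0288]
1.05 0.7 [-0.0523  0.0056 -0.0348]
1.05 0.65 [-0.0586  0.0063 -0.0412]
1.05 0.6 [-0.0647  0.0069 -0.0479]
1.05 0.55 [-0.0704  0.0075 -0.055 ]
1.05 0.5 [-0.0757  0.0081 -0.0622]
1.05 0.45 [-0.0807  0.0086 -0.0698]
0.45 0.4 [-0.0046  0.0005 -0.0078]
0.45 0.35 [-0.0088  0.0009 -0.0158]
0.45 0.3 [-0.0126  0.0013 -0.024 ]
0.45 0.25 [-0.016   0.0017 -0.0324]
0.45 0.2 [-0.0189  0.002  -0.0409]
0.45 0.15 [-0.0215  0.0023 -0.0496]
```

Call:
carry_out --pt "-0.009 0.001 0.0015 0 -0.15 0 0" --pt "-0.018 0.002 0.0025 0 -0.3 0 0" --pt "-0.027 0.003 0.003 0 -0.45 0 0" --pt "-0.036 0.004 0.003 -0.1 -0.6 0 0" --pt "-0.045 0.005 0.003 -0.1 -0.75 0 0" --pt "-0.054 0.006 0.002 -0.1 -0.9 0 0" --pt "-0.063 0.007 0.001 -0.1 -1.05 0 0" --pt "-0.0715 0.008 -0.0005 -0.1 -1.2 0 0" --pt "-0.08 0.009 -0.003 -0.1 -1.35 0 0" --pt "-0.089 0.0095 -0.0055 -0.15 -1.5 0 0" --pt "-0.0975 0.0105 -0.0085 -0.15 -1.65 0 0" --pt "-0.106 0.011 -0.012 -0.2 -1.8 0 0"

```text
time: 22.38
eef_pos: [0.5519, 0.0323, 0.279]
tool_rot: [0.743, 0.669, 0.006, 0.006]
contact_force: [0.2, 4.8, 4.4]
width: 0.189
```

```bash
python3 - <<'E'
from kin import *
o=get_obs();show(o)
for q in(1,1.05,1.1): print(q,(mc(o["eef_pos"])-mc(grip(q,-.012))).round(4))
c=capture("side");cv2.imwrite("pics/side15.png",cv2.resize(c["frame"][60:240,120:320],None,fx=3,fy=3))
E
```

```text
t 22.38 p [0.5519 0.0323 0.279 ] q [0.743 0.669 0.006 0.006] j [ 0.033  0.383 -0.266  1.77   0.123  0.987 -0.386] F [0.2 4.8 4.4] w 0.189
1 [0.0064 0.0003 0.0017]
1.05 [-0.0018  0.0003 -0.0021]
1.1 [-0.0102  0.0003 -0.0055]
```

View pics/side15.png

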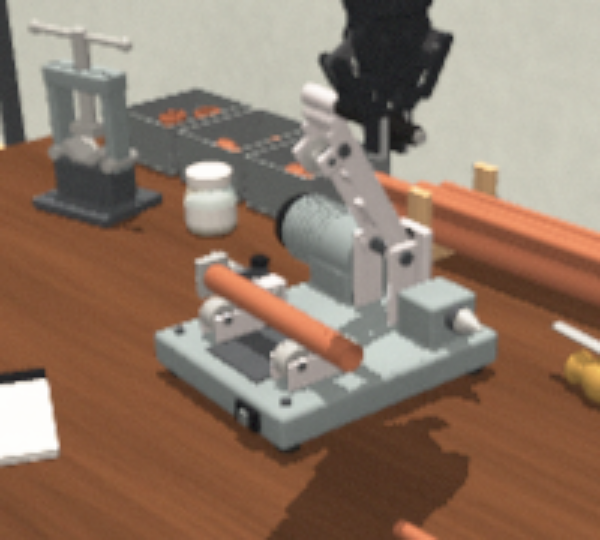

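The arm is following in the grip at ~1.05 rad. Continuing down.

Call:
carry_out --pt "-0.008 0.001 -0.004 0 -0.15 0 0" --pt "-0.016 0.002 -0.008 0 -0.3 0 0" --pt "-0.024 0.0025 -0.0125 0 -0.45 0 0" --pt "-0.0315 0.0035 -0.0175 -0.1 -0.6 0 0" --pt "-0.0385 0.004 -0.023 -0.1 -0.75 0 0" --pt "-0.0455 0.005 -0.029 -0.1 -0.9 0 0" --pt "-0.052 0.0055 -0.035 -0.1 -1.05 0 0" --pt "-0.0585 0.006 -0.041 -0.1 -1.2 0 0" --pt "-0.0645 0.007 -0.048 -0.1 -1.35 0 0" --pt "-0.0705 0.0075 -0.055 -0.15 -1.5 0 0" --pt "-0.0755 0.008 -0.062 -0.15 -1.6 0 0" --pt "-0.0805 0.0085 -0.07 -0.2 -1.7 0 0"

```text
time: 23.92
eef_pos: [0.4701, 0.0412, 0.2081]
tool_rot: [0.74, 0.667, 0.056, 0.062]
contact_force: [7.6, 0.6, -3.7]
width: 0.19
```

```bash
python3 - <<'E'
from kin import *
o=get_obs();show(o)
for q in(.4,.45,.5): print(q,(mc(o["eef_pos"])-mc(grip(q,-.012))).round(4))
R=tilted(np.radians(13))
for q in (.3,.13): pos=grip(q,-.012)+.002*R[:,2];print(q,delta(pos,R,o),[np.round(x,2) for x in ik(pos,R,[o["joint_pos"]])])
c=capture("side");cv2.imwrite("pics/side16.png",cv2.resize(c["frame"][60:240,120:320],None,fx=3,fy=3))
E
```

```text
t 23.93 p [0.4701 0.0412 0.2081] q [0.74  0.667 0.056 0.062] j [-0.046  0.29  -0.245  2.151  0.247  0.567 -0.58 ] F [ 7.6  0.6 -3.7] w 0.19
0.4 [0.0017 0.0005 0.0046]
0.45 [-0.0029  0.0005 -0.0032]
0.5 [-0.008   0.0005 -0.0107]
0.3 (array([-0.0093,  0.0005, -0.0228]), array([-0.07, -0.68, -0.02])) [array([-0.12,  0.29, -0.18,  2.24,  0.35,  0.42, -0.7 ]), np.float64(0.0), np.float64(0.0)]
0.13 (array([-0.0191,  0.0015, -0.0519]), array([-0.07, -0.68, -0.02])) [array([-0.2 ,  0.34, -0.1 ,  2.29,  0.39,  0.32, -0.76]), np.float64(0.0), np.float64(0.0)]
```

View pics/side16.png

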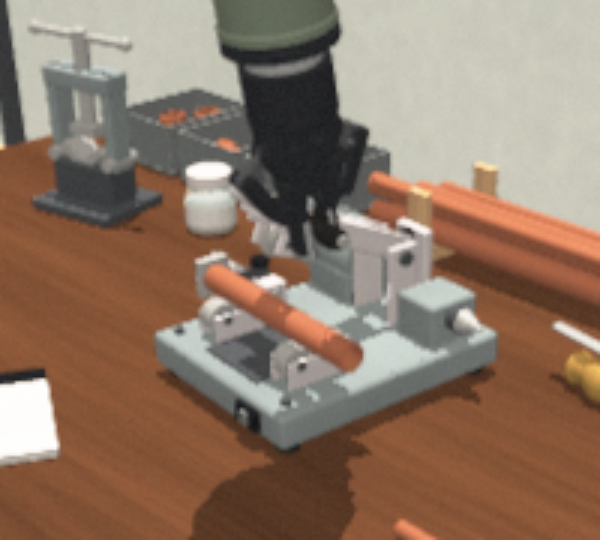

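Call:
carry_out --pt "-0.003 0 -0.006 0 -0.1 0 0" --pt "-0.006 0.0005 -0.013 0 -0.2 0 0" --pt "-0.009 0.0005 -0.02 0 -0.3 0 0" --pt "-0.012 0.001 -0.027 0 -0.4 0 0" --pt "-0.014 0.001 -0.034 0 -0.5 0 0" --pt "-0.016 0.001 -0.04 -0.1 -0.6 0 0" --pt "-0.0165 0.001 -0.043 -0.1 -0.7 0 0" --pt "-0.0165 0.001 -0.043 -0.1 -0.7 0 0"

```text
time: 24.98
eef_pos: [0.4518, 0.043, 0.1635]
tool_rot: [0.738, 0.666, 0.075, 0.085]
contact_force: [-5.2, 8.7, 0.1]
width: 0.187
```

```bash
cat > armq.py <<'E'
from kin import *
import sys
o=get_obs();show(o)
c=capture("side");cv2.imwrite(f"pics/{sys.argv[1]}.png",cv2.resize(c["frame"][120:220,160:300],None,fx=5,fy=5,interpolation=cv2.INTER_CUBIC))
for q in(.13,.2): print(q,(mc(o["eef_pos"])-mc(grip(q,-.012))).round(4),proj(c,grip(q)),proj(c,grip(q)-EY*.0535))
t=capture("top")
for n,cc in(("side",c),("top",t)):
    P=mc(cloud(cc).reshape(-1,3)).reshape(384,512,3)
    k=(P[...,2]>.1)&(P[...,2]<.3)&(abs(P[...,1])<.023)&(P[...,0]>-.06)&(P[...,0]<.12)&(cc["frame"].min(2)>110)
    Q=P[k];
    for x in np.arange(-.06,.12,.03):
        kk=(Q[:,0]>x)&(Q[:,0]<x+.03)
        if kk.sum()>4: print(n,x.round(2),kk.sum(),np.percentile(Q[kk,2],[50,95]).round(4))
E
python3 armq.py s17
```

```text
t 24.98 p [0.4518 0.043  0.1635] q [0.738 0.666 0.075 0.085] j [-0.165  0.329 -0.144  2.28   0.407  0.353 -0.769] F [-5.2  8.7  0.1] w 0.187
0.13 [0.0012 0.0003 0.0053] [215.97030742 153.23172614] [228.56520942 160.22498742]
0.2 [-0.0023  0.0003 -0.0069] [216.90303942 148.60442379] [229.57672715 155.47240567]
side -0.06 6 [0.1714 0.1717]
side -0.03 23 [0.1199 0.1686]
side 0.0 6 [0.1481 0.1513]
side 0.03 32 [0.1345 0.1435]
side 0.06 76 [0.1362 0.1443]
side 0.09 90 [0.1338 0.1405]
top -0.06 57 [0.1725 0.1781]
top -0.03 136 [0.166  0.1729]
top 0.0 84 [0.1523 0.1594]
top 0.03 119 [0.1495 0.1548]
top 0.06 97 [0.1433 0.149 ]
top 0.09 126 [0.1401 0.1455]
```

View pics/s17.png

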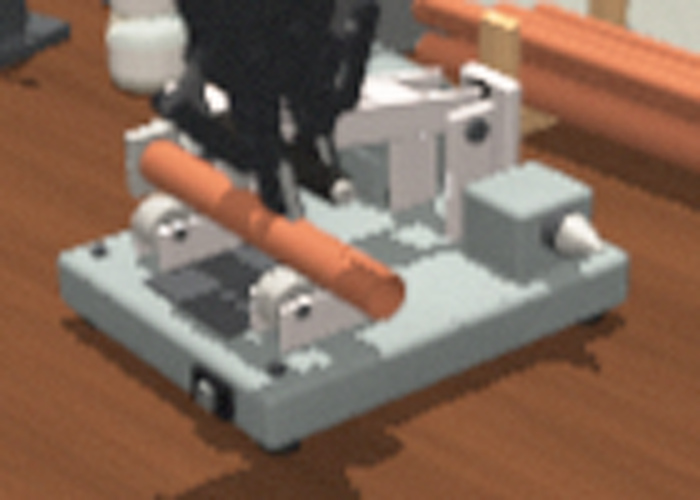

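The bar end sits at side-pixel (228.6,158), so q ≈ 0.16, just above contact. Lowering gently.

Call:
carry_out --pt "-0.0005 0 -0.0015 0 0 0 0" --pt "-0.001 0 -0.003 0 0 0 0" --pt "-0.0015 0 -0.0045 0 0 0 0" --pt "-0.002 0 -0.006 0 0 0 0" --pt "-0.002 0 -0.006 0 0 0 0"

```text
time: 25.7
eef_pos: [0.4499, 0.0431, 0.1575]
tool_rot: [0.738, 0.666, 0.075, 0.085]
contact_force: [2.2, 4.2, 0.2]
width: 0.193
```

```bash
python3 armq.py s18
```

```text
t 25.7 p [0.4499 0.0431 0.1575] q [0.738 0.666 0.075 0.085] j [-0.177  0.339 -0.132  2.289  0.421  0.333 -0.786] F [2.2 4.2 0.2] w 0.193
0.13 [-0.0007  0.0002 -0.0006] [215.97030742 153.23172614] [228.56520942 160.22498742]
0.2 [-0.0042  0.0002 -0.0128] [216.90303942 148.60442379] [229.57672715 155.47240567]
side -0.06 8 [0.1649 0.1662]
side -0.03 13 [0.16   0.1623]
side 0.0 6 [0.1421 0.1491]
side 0.03 32 [0.1298 0.1402]
side 0.06 77 [0.1335 0.1412]
side 0.09 87 [0.1334 0.1387]
top -0.06 69 [0.1666 0.1708]
top -0.03 135 [0.1573 0.1656]
top 0.0 76 [0.148  0.1558]
top 0.03 116 [0.147  0.1527]
top 0.06 99 [0.1404 0.1456]
top 0.09 126 [0.1389 0.1445]
```

View pics/s18.png

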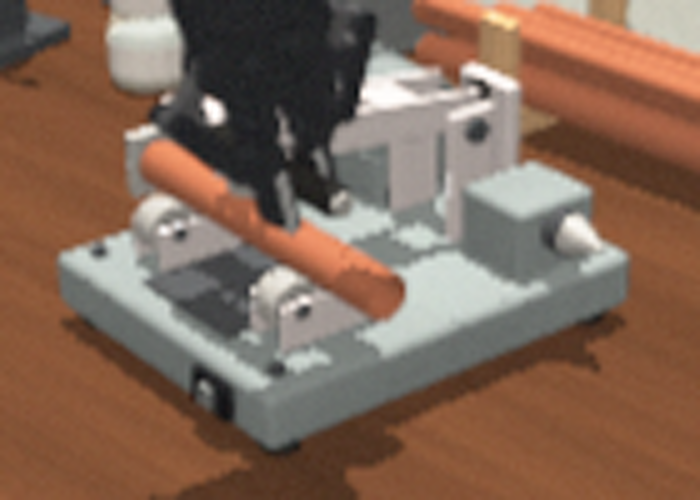

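Call:
carry_out --pt "0 0 -0.001 0 0 0 0" --pt "-0.0005 0 -0.002 0 0 0 0" --pt "-0.0005 0 -0.003 0 0 0 0" --pt "-0.0005 0 -0.003 0 0 0 0"

```text
time: 26.3
eef_pos: [0.4497, 0.0431, 0.1558]
tool_rot: [0.738, 0.666, 0.076, 0.086]
contact_force: [-15.5, 3.1, 46.1]
width: 0.19
```

```bash
python3 armq.py s19 | grep -v side
```

```text
t 26.3 p [0.4497 0.0431 0.1558] q [0.738 0.666 0.076 0.086] j [-0.184  0.342 -0.125  2.293  0.428  0.325 -0.794] F [-15.5   3.1  46.1] w 0.19
0.13 [-0.001   0.0002 -0.0024] [215.97030742 153.23172614] [228.56520942 160.22498742]
0.2 [-0.0044  0.0002 -0.0146] [216.90303942 148.60442379] [229.57672715 155.47240567]
top -0.06 73 [0.165  0.1695]
top -0.03 138 [0.1547 0.1646]
top 0.0 77 [0.146  0.1534]
top 0.03 118 [0.1456 0.1503]
top 0.06 103 [0.1404 0.145 ]
top 0.09 120 [0.1379 0.1442]
```

The wheel is firmly in contact (46 N upward on the tool). Easing back to unload, then opening.

Call:
carry_out --pt "0 0 0 0 0 0 0" --pt "0 0 0.0005 0 0 0 0" --pt "0 0 0.0005 0 0 0 0"

```text
time: 26.78
eef_pos: [0.4497, 0.0432, 0.1567]
tool_rot: [0.737, 0.666, 0.076, 0.086]
contact_force: [-4.7, 5.6, 15.7]
width: 0.189
```

Call:
carry_out --pt "0 0 0 0 0 0 0.02" --pt "0 0 0 0 0 0 0.03" --pt "0 0 0 0 0 0 0.04" --pt "0 0 0 0 0 0 0.045" --pt "0 0 0 0 0 0 0.045" --pt "0 0 0 0 0 0 0.045"

```text
time: 27.52
eef_pos: [0.4497, 0.0431, 0.1567]
tool_rot: [0.737, 0.666, 0.076, 0.086]
contact_force: [-0.2, -0.4, -0.4]
width: 0.529
```

```bash
python3 - <<'E'
from kin import *
o=get_obs();show(o);print(Rn.from_quat(o["tool_rot"]).as_matrix()[:,2].round(3))
c=capture("wrist");cv2.imwrite("pics/w20.png",c["frame"])
E
```

```text
t 27.52 p [0.4497 0.0431 0.1567] q [0.737 0.666 0.076 0.086] j [-0.183  0.34  -0.126  2.292  0.427  0.327 -0.792] F [-0.2 -0.4 -0.4] w 0.529
[ 0.226 -0.026 -0.974]
```

View pics/w20.png

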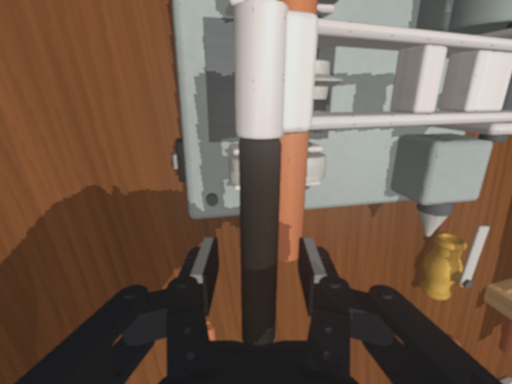

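Fingers are clear of the bar on both sides (bar at columns 240–280, fingers at 210 and 305). Withdrawing along the tool axis.

Call:
carry_out --pt "-0.004 0 0.018 0 0 0 0.045" --pt "-0.009 0.001 0.04 0 0 0 0.045" --pt "-0.014 0.002 0.06 0 0 0 0.045" --pt "-0.018 0.002 0.08 0 0 0 0.045" --pt "-0.02 -0.03 0.11 0 0 0 0.045" --pt "-0.02 -0.08 0.13 0 0 0 0.045" --pt "-0.02 -0.08 0.13 0 0 0 0.045"

```text
time: 28.45
eef_pos: [0.4299, -0.0398, 0.2881]
tool_rot: [0.739, 0.664, 0.076, 0.087]
contact_force: [-0.2, 0.5, 0.4]
width: 0.529
```

```bash
python3 armq.py s21|grep -v top; python3 - <<'E'
from kin import *
o=get_obs()
for n in("side","top","wrist"):
    c=capture(n);cv2.imwrite(f"pics/{n}22.png",c["frame"] if n=="wrist" else cv2.resize(c["frame"][90:250,110:350],None,fx=3.3,fy=3.3))
    P=mc(cloud(c,o).reshape(-1,3)).reshape(384,512,3);hsv=cv2.cvtColor(c["frame"],cv2.COLOR_BGR2HSV)
    m=((hsv[...,0]<14)&(hsv[...,1]>110)&(hsv[...,2]>80)&(P[...,2]>.085)&(P[...,2]<.11)&(abs(P[...,0])<.02)&(abs(P[...,1])<.16))
    Q=P[m];print(n,len(Q),np.percentile(Q,[1,50,99],axis=0).round(4).tolist() if len(Q)>10 else'')
    k=(P[...,2]>.09)&(P[...,2]<.112)&(P[...,1]>.085)&(P[...,1]<.13)&(abs(P[...,0])<.02)&(hsv[...,1]<60)
    if k.sum()>5: print("stop",k.sum(),np.percentile(P[k],[2,10,50,90],axis=0).round(4).tolist())
E
```

```text
t 28.45 p [ 0.4299 -0.0398  0.2881] q [0.739 0.664 0.076 0.087] j [ 0.106  0.066 -0.191  2.189  0.097  0.662 -0.261] F [-0.2  0.5  0.4] w 0.529
0.13 [-0.0118 -0.0844  0.1299] [215.97030742 153.23172614] [228.56520942 160.22498742]
0.2 [-0.0152 -0.0844  0.1177] [216.90303942 148.60442379] [229.57672715 155.47240567]
side -0.06 81 [0.162  0.1662]
side -0.03 85 [0.1255 0.1615]
side 0.0 103 [0.1419 0.1496]
side 0.03 125 [0.1396 0.1474]
side 0.06 110 [0.1355 0.1419]
side 0.09 92 [0.1339 0.1391]
side 440 [[-0.017, -0.1214, 0.0856], [-0.011, -0.0272, 0.0963], [0.01, 0.0968, 0.1016]]
stop 37 [[-0.0189, 0.0954, 0.0925], [-0.0179, 0.0966, 0.0944], [-0.0118, 0.1007, 0.1039], [0.0075, 0.105, 0.1074]]
top 408 [[-0.0136, -0.1191, 0.0914], [-0.0021, -0.0382, 0.1001], [0.0105, 0.0955, 0.1075]]
stop 42 [[-0.0176, 0.0984, 0.0942], [-0.0159, 0.0995, 0.0983], [-0.003, 0.1026, 0.1071], [0.012, 0.1072, 0.1099]]
wrist 2858 [[-0.0137, -0.1219, 0.0893], [-0.0036, -0.0662, 0.1001], [0.0118, -0.0175, 0.1033]]
```

View pics/s21.png

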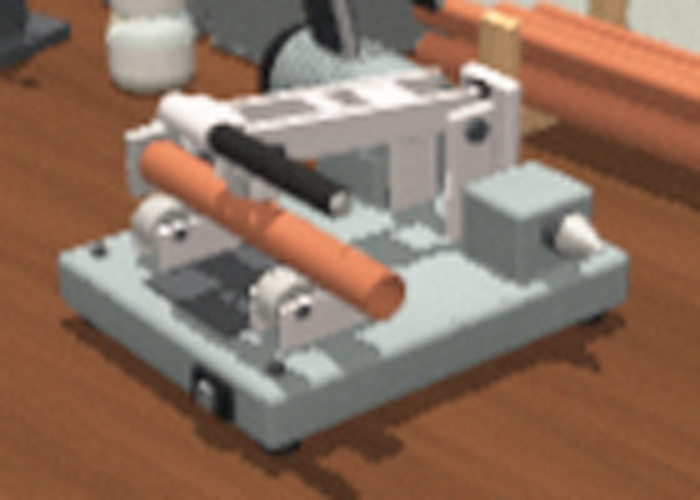

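View pics/top22.png

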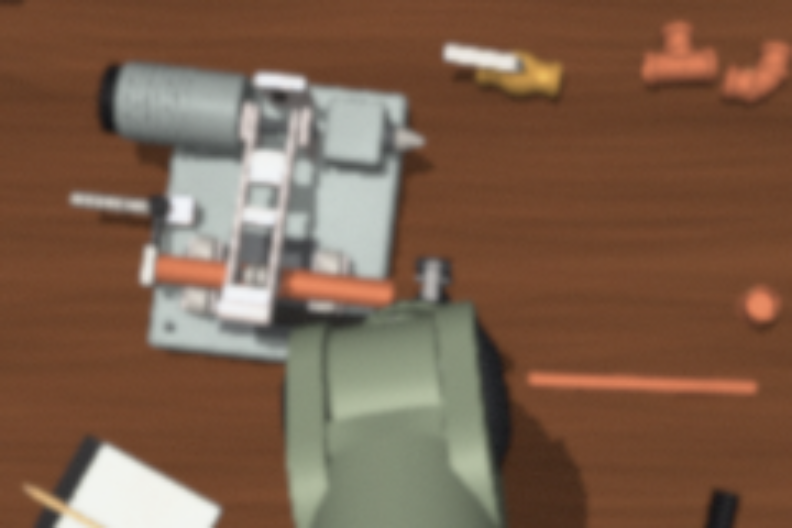

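View pics/wrist22.png

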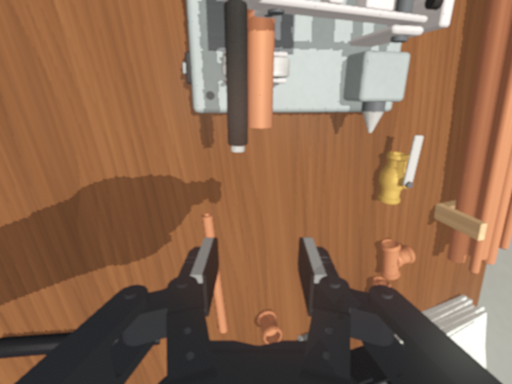

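```bash
python3 -c "
from station import *
print(job_done())"
```

```text
the job is handed in; nothing more can be done
None
```

I did all the steps and handed the job in at about 28.6 s of the 67 s allowed; `job_done()` gives no verdict.

- **Arm up:** I gripped the black bar and swung the cutter arm along its arc until it tipped back. Pictures taken before and after the tube was placed show it standing parked.
- **Tube on rollers:** I lowered the thick tube, still gripped, onto all four rollers and slid it to the stop. Contact was about 5 N. After I let go, its end measured within about 1 mm of the stop face and its axis was at 88 mm.
- **Arm down:** I lowered the arm in the grip at about 0.4 rad/s until the wheel met the tube. The force on the tool rose to 46 N at that moment. I eased it to 16 N, opened the fingers and backed away.

**Last checks**
- The arm lies at about 0.12–0.13 rad, judged from the bar's position in the side picture.
- The tube ends are at -122 mm and about +97 mm from the cutting plane, with the stop face at about 98 mm.
- The stop measured about 98 mm before and after, and nothing else on the bench looked moved.
- The force on the tool read near zero after I withdrew.

**What disagreed:** The top camera's tube and stop readings differed from the wrist camera's by 2–4 mm, so I relied on the wrist camera. I saw the wheel resting on the tube but could not measure its contact force directly after release.

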